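Lock the press mould with the cam key

ROBOT

A 6-joint arm with a two-finger parallel gripper is mounted at the origin on a cart in front of the work surface, level with it; the furniture and walls round the work are solid. World frame = base frame: x ahead of the robot, y to its left, z up, the work surface at z = 0. Lengths are in m, angles in rad, forces in N, time in s.
With the tool pointing down it reaches from about 0.325 to 1 m from the base axis. Payload 5.1 kg.
Tool frame: the origin (TCP) lies midway between the tips of the shut fingers; the grasp point (between the pads) lies 19 mm behind it (bot.hold_point_z is the distance from the TCP to the grasp point, in m); z points along the fingers, y is the direction in which the jaws open and shut (so a half turn about z gives the same grasp; the last joint's range is limited). The gripper opens to 85 mm and grips with 20 to 120 N. Pads are 22 mm wide; open, the fingers measure 114 mm over their backs; the gripper's body (76 mm by 85 mm) begins 54 mm behind the grasp point. The pads swing forward as they close: fully open they stand 13 mm farther back than shut.
Start: joints at [-1.23, 0.124, 1.65, -0, 1.367, -0.083], TCP at [0.267, -0.592, 0.197] pointing down, gripper open.
Joint ranges: [-2.61, 2.61], [-1.02, 2.33], [0.03, 2.71], [-1.35, 4.49], [0.32, 2.68], [-2.91, 2.91]. Speed limits (rad/s): [2.57, 2.57, 3.14, 3.14, 3.14, 3.14].

INTERFACE

Orientations are given as a unit quaternion [w, x, y, z].
In Python, from rig import status, vision, ticket, bot gives the robot as it stands. The module is installed in compiled form; this text tells all that it offers.
- The arm moves only by the tool play_rows, never from a script. Its argument "moves" is a list of rows, each an object with "slide": the shift along the world's x, y, z in mm, a list of three; "turn": the turn about the world's z in degrees. In form: [{"slide": [tx, ty, tz], "turn": turn}, ...]. A call has 1 to 10 rows; each row is the pose to reach, as a shift and turn from the pose commanded when the call began; what a row does not reach only later rows make up. A row lasts 1/10 s, in which the tool goes at most 50 mm and 8.59 degrees, less where a joint would pass 70% of its speed; a pose out of reach is approached as far as the arm can. A call with a gripper value outside its range is refused whole. "fingers" is the gripper command: -1 is shut, 1 is fully open, values between are in proportion, set as the call begins (left out, the last holds). The fingers move at their own pace and stop on an object; "squeeze" is the grip in N (left out, the last holds). Time passes only in rows, so rows that repeat a pose let the fingers close. It gives the time, the measured TCP pose, the force and the opening at its end, in the units of the state.
- status.observe(): the state, without advancing time (a new reading comes with each control period).
- vision.snapshot(name): name is "scene" or "top" or "wrist"; returns the picture (420x560x3 uint8, blue, green, red); there is no depth.
- vision.camera_info(name): a dict with "camera_matrix" (3x3 intrinsics, pixels), "R" (3x3) and "t" (3): a world point X has camera coordinates R X + t. Camera axes: x right, y down, z forward; pixel columns grow to the right and rows downward; lengths in m; the calibration is good to about 2 mm. A picture is of the moment at which its call begins: read the wrist's pose just before it. camera_info takes no time and is no camera call; for the wrist camera it gives the pose at the moment of the call.
- ticket.sign_off(): hands the job in, once; it reports no verdict.
The state is a dict: "clock": time; "qpos": joint angles; "qvel": joint speeds; "joint_torque": joint torques, N m; "eef_pos": TCP position; "tool_rot": TCP orientation; "force": force on the tool from outside, world axes, zero at the start; "ft_torque": the same for the moment, N m; "finger_gap": finger opening in m.
Only numpy, scipy, OpenCV 4.12 (cv2) and the standard library are available. Lean on these libraries where they do the work, as an engineer would, in place of code of your own. Each camera call takes 0.05 s, during which the arm holds its last target.

TASK

Take the flat-bladed key from its wooden stand, put its blade in the slot of the brass cam on the plaster press mould and turn the cam clockwise, about a quarter turn, until you feel it come up firmly against its stop, without pressing hard or over-tightening. Then put the key back upright in its stand, fully home, and leave the cam locked and the cup and the clay animals undisturbed.

Things in the scene. Friction and masses are not known exactly. Their poses are not given: they have to be found in the camera images.
- key_grip (a point): Centre of the grip of the loose key (steel, grey plastic grip, 86 mm tall, 90 g), standing upright, blade down, in its stand. The point is 60 mm above the blade's tip. The grip is a flat paddle 30 mm wide (key's x), 12 mm thick (y), 52 mm tall (z, up); pinch it from above across its thickness. The key looks the same after a half turn
- key_tip (a point): Centre of the lower edge of the key's blade, axes as the key's. The blade is 18 mm wide along x, 2.6 mm thick along y, 8 mm tall; above it a shank of 10 mm diameter, then a round collar of 32 mm diameter whose underside is 22 mm above the tip
- stand_hole0 (a point): Centre of the mouth of the round hole in the key's stand, a fixed wooden block 64 x 64 x 34 mm; the mouth is on its top face. The hole is 23 mm wide, 28 mm deep, slightly chamfered. With the key fully home the collar rests on the top face, the tip 22 mm below the mouth, at any yaw
- mould: Fixed two-part plaster press mould on a plywood board 110 x 130 mm, with a steel strap over it along its y axis and the cam in the middle of the strap. Origin: centre of the underside, on the cam's axis; z up. Plaster chips: the key may press on cam or mould with 35 N at most until the cam is on its stop; 4 to 6 N is plenty
- cam_slot (a point): Centre of the top face of the brass cam head, a disc of 47 mm diameter whose top is 51 mm above the table; it turns about the vertical. The slot runs along this point's x axis through the centre: 24 mm long with closed ends, 4.6 mm wide, 6 mm deep, flat floor. A red dot lies at its +x end. The point turns with the cam
- bisque_cup: Loose small clay-coloured cup with a blue band, 67 mm wide, 61 mm tall; origin at the centre of its foot; bystander
- fish_round: Loose flat blue clay fish, 82 x 86 x 7 mm, lying on the table; origin under its centre; bystander
- elephant_b: Loose flat grey clay elephant, 74 x 56 x 7 mm, lying on the table; origin under its centre; bystander
- cam: The cam; origin on its axis 9 mm below its top face, axes as cam_slot. Starts unlocked, its x axis 0 to 0.2 rad clockwise from the mould's x. Turns stiffly (0.05 N m), stays where left. A hidden stop in the mould, not measured, ends the turn at 1.0 to 1.65 rad from the mould's x: feel for it. Firmly seated takes 0.2 N m on the key for 0.2 s (6 N on the stop, 24 mm off axis); over 0.45 N m (18 N) is too tight

How it is judged:
By the outcome, as a careful person would: the job done as asked, in the order asked, and still so for the second after the job is handed in, with the robot touching nothing.
It also fails if it takes over 72 s, if anything falls off the work surface, if the arm or the gripper's body presses on something with over 40 N, if the wrist force passes 120 N, or if a joint passes its speed limit or range.

## Working session

There is one attempt and no reset: what is moved stays moved. The work goes in short steps, Python scripts to look and compute and a tool call to move; the robot and the scene stay as the last step left them, time stands still between calls to the robot, and variables do not carry over. Pictures are saved under pics/ and viewed, and the job is handed in when it is done.

Besides the shell and the picture viewer there is one more tool, called by a JSON object that holds its "name" and its "arguments". play_rows: Moves the arm, as the interface text tells. Its arguments: {"type":"object","properties":{"moves":{"type":"array"},"fingers":{"type":"number"},"squeeze":{"type":"number"}},"required":["moves"]}

```bash
mkdir -p pics; ls
python3 - <<'E'
from rig import status, vision, ticket, bot
import cv2, numpy as np
s=status.observe(); print(s); print(bot.hold_point_z)
for n in ("scene","top","wrist"):
    ci=vision.camera_info(n); print(n,np.round(ci["camera_matrix"],1).tolist(),np.round(ci["R"],3).tolist(),np.round(ci["t"],4).tolist(), np.round(-np.array(ci["R"]).T@np.array(ci["t"]),3))
    cv2.imwrite(f"pics/{n}0.png",vision.snapshot(n))
E
```

```text
pics
{'clock': 0.0, 'qpos': array([-1.22962886e+00,  1.24477065e-01,  1.65168348e+00, -1.36710818e-05,
        1.36747149e+00, -8.25901880e-02]), 'qvel': array([ 9.04959455e-04, -2.63808398e-03, -1.33519776e-03, -5.71871461e-05,
        6.35810979e-04, -2.31801036e-04]), 'joint_torque': array([ 1.55412370e-03, -4.23606169e+01, -3.65451157e+01,  4.44576301e-05,
        7.04586797e-03, -1.92137105e-05]), 'eef_pos': array([ 0.2670206 , -0.59187785,  0.19566562]), 'tool_rot': array([-1.01031447e-03,  9.77636728e-01,  2.10298331e-01, -1.38104547e-04]), 'force': array([-0.36856937, -0.0458594 , -0.23291808]), 'ft_torque': array([ 0.03074174, -0.00521168, -0.01554181]), 'finger_gap': 0.0856260403037896}
0.0187
scene [[442.7, 0.0, 278.5], [0.0, 442.7, 210.0], [0.0, 0.0, 1.0]] [[-0.693, -0.721, 0.004], [-0.473, 0.451, -0.757], [0.544, -0.526, -0.654]] [0.4157, 0.3256, 0.5706] [0.132 0.453 0.618]
top [[433.1, 0.0, 274.3], [0.0, 433.1, 204.1], [0.0, 0.0, 1.0]] [[0.019, -0.999, 0.033], [-0.982, -0.025, -0.185], [0.186, -0.029, -0.982]] [-0.0079, 0.5938, 0.9031] [0.416 0.033 0.997]
wrist [[305.5, 0.0, 281.6], [0.0, 305.5, 207.1], [0.0, 0.0, 1.0]] [[0.412, -0.911, 0.0], [-0.877, -0.397, 0.271], [-0.247, -0.112, -0.963]] [-0.6492, -0.0355, 0.378] [ 0.33  -0.563  0.374]
```

View pics/scene0.png

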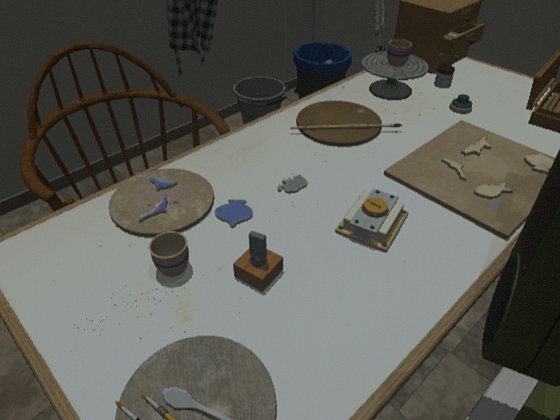

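View pics/top0.png

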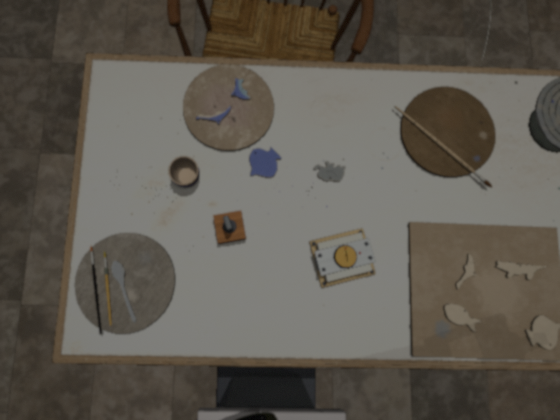

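View pics/wrist0.png

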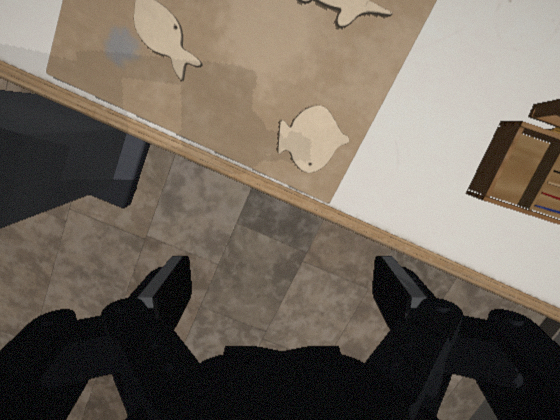

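The scene view shows the key in its stand near (258,255), the mould and cam near (375,207), and the cup, fish and elephant beside them. In the top view the key is at about (229,226) and the cam at about (346,257). I'll enlarge both.

Run:
```python
import cv2, numpy as np
def crop(src,x0,y0,w,h,k,out):
    im=cv2.imread(src)[y0:y0+h,x0:x0+w]; im=cv2.convertScaleAbs(im,alpha=1.6)
    cv2.imwrite(out,cv2.resize(im,None,fx=k,fy=k,interpolation=cv2.INTER_CUBIC))
crop("pics/scene0.png",225,180,190,120,4,"pics/s_c.png")
crop("pics/top0.png",205,200,180,100,4,"pics/t_c.png")
```

```text
(no output)
```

View pics/s_c.png

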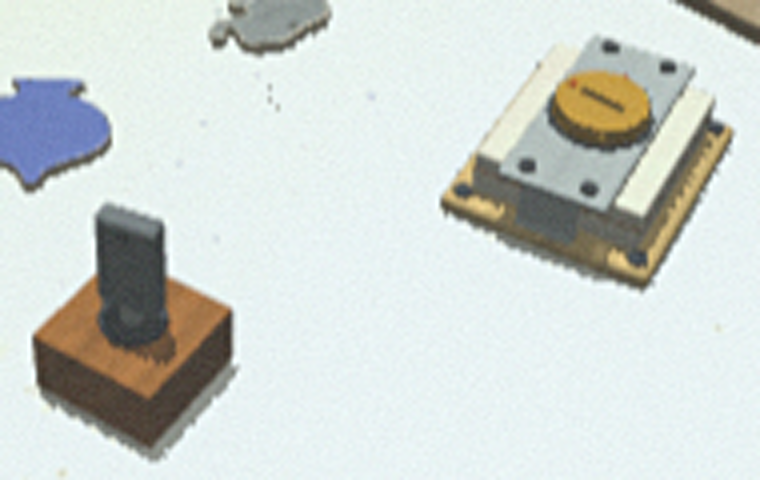

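View pics/t_c.png

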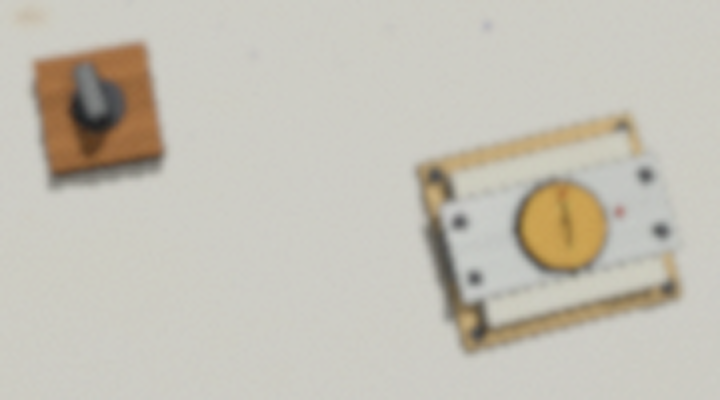

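```bash
cat > h.py <<'E'
import numpy as np, cv2
from rig import status, vision, ticket, bot
def P(ci): return np.array(ci["camera_matrix"])@np.c_[np.array(ci["R"]),np.array(ci["t"])]
def tri(obs):
    A=[]
    for P_,(u,v) in obs: A+= [u*P_[2]-P_[0], v*P_[2]-P_[1]]
    X=np.linalg.svd(np.array(A))[2][-1]; X=X[:3]/X[3]
    err=[np.round((lambda q:q[:2]/q[2])(P_@np.r_[X,1])-np.array(uv),1).tolist() for P_,uv in obs]
    return X,err
def onz(P_,uv,z):
    H=P_[:,[0,1,3]].copy(); H[:,2]+=P_[:,2]*z
    q=np.linalg.solve(H,[uv[0],uv[1],1]); return q[:2]/q[2]
def proj(P_,X):
    q=P_@np.r_[X,1]; return q[:2]/q[2]
E
python3 - <<'E'
from h import *
S=P(vision.camera_info("scene"));T=P(vision.camera_info("top"))
np.save("S.npy",S);np.save("T.npy",T)
c=lambda x,y,o:(x/4+o[0],y/4+o[1])
so=(225,180);to=(205,200)
for n,a,b,z in [("cam",(601,103),(563,226),.051),("cam slot dot end",(572,84),(562,191),.051),("collar",(134,322),(98,104),.037),("griptop",(131,213),(84,74),.098),
 ("standNE",(232,312),(145,42),.034),("slot a",(585,92),(563,197),.051),("slot b",(620,112),(568,248),.051)]:
    X,e=tri([(S,c(*a,so)),(T,c(*b,to))]); print(n,X.round(4),e,"scene@z",onz(S,c(*a,so),z).round(4),"top@z",onz(T,c(*b,to),z).round(4))
# stand corners top face in scene/top
for a in [(35,340),(232,312),(150,398)]: print("S",onz(S,c(*a,so),.034).round(4))
for a in [(35,62),(145,42),(162,152),(52,172)]: print("T",onz(T,c(*a,to),.034).round(4))
E
```

```text
cam [ 0.4821 -0.1539  0.0483] [[-0.1, -0.0], [0.0, 0.1]] scene@z [ 0.4803 -0.1511] top@z [ 0.482  -0.1532]
cam slot dot end [ 0.5007 -0.1535  0.0497] [[-0.3, -0.0], [0.2, 0.3]] scene@z [ 0.4993 -0.1525] top@z [ 0.5011 -0.1529]
collar [0.545  0.1035 0.0322] [[-0.5, -0.1], [0.2, 0.3]] scene@z [0.5408 0.106 ] top@z [0.545  0.1038]
griptop [0.5488 0.1042 0.0983] [[-2.6, -0.5], [1.4, 1.7]] scene@z [0.5452 0.1017] top@z [0.5524 0.1072]
standNE [0.5616 0.0633 0.0062] [[-14.6, -3.8], [7.0, 10.6]] scene@z [0.5171 0.0684] top@z [0.5812 0.079 ]
slot a [ 0.496  -0.1557  0.0464] [[-1.3, -0.2], [0.6, 1.0]] scene@z [ 0.4909 -0.1522] top@z [ 0.4978 -0.1534]
slot b [ 0.471  -0.1561  0.0478] [[0.4, 0.0], [-0.2, -0.3]] scene@z [ 0.4696 -0.1523] top@z [ 0.4701 -0.1559]
S [0.5651 0.1429]
S [0.5171 0.0684]
S [0.5056 0.1285]
T [0.5683 0.1401]
T [0.5812 0.079 ]
T [0.5193 0.0674]
T [0.5068 0.1279]
```

{"name": "play_rows", "arguments": {"moves": [{"slide": [17, 44, 4], "turn": 8}, {"slide": [34, 88, 8], "turn": 16}, {"slide": [51, 132, 12], "turn": 24}, {"slide": [68, 176, 16], "turn": 32}, {"slide": [85, 220, 20], "turn": 40}, {"slide": [102, 264, 24], "turn": 48}, {"slide": [119, 308, 28], "turn": 56}, {"slide": [136, 352, 32], "turn": 64}, {"slide": [153, 396, 36], "turn": 72}, {"slide": [170, 440, 40], "turn": 80}]}}

```text
clock: 1.15
eef_pos: [0.4374, -0.1506, 0.237]
tool_rot: [0.0, 0.612, 0.791, 0.0]
force: [0.9, -1.1, -0.7]
finger_gap: 0.0857
```

Run:
```python
from h import *
s=status.observe(); print(s["clock"],s["qpos"].round(3),s["eef_pos"].round(4),s["tool_rot"].round(4))
np.save("W1.npy",P(vision.camera_info("wrist")));cv2.imwrite("pics/w1.png",vision.snapshot("wrist"))
```

```text
1.15 [-0.448 -0.329  2.002  0.     1.469 -0.702] [ 0.4374 -0.1506  0.237 ] [2.000e-04 6.116e-01 7.912e-01 0.000e+00]
```

View pics/w1.png

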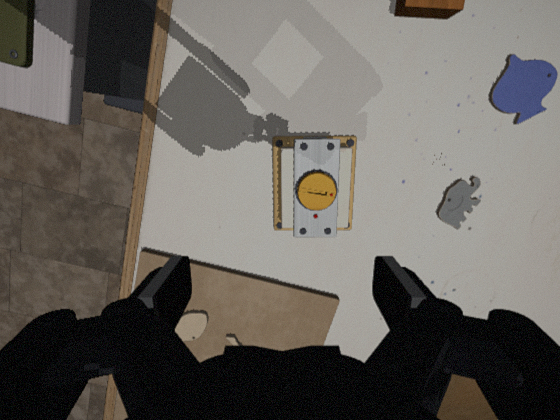

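Run:
```python
import cv2
im=cv2.imread("pics/w1.png")[130:245,260:370]; cv2.imwrite("pics/w1c.png",cv2.convertScaleAbs(cv2.resize(im,None,fx=5,fy=5,interpolation=cv2.INTER_CUBIC),alpha=1.1))
```

```text
(no output)
```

View pics/w1c.png

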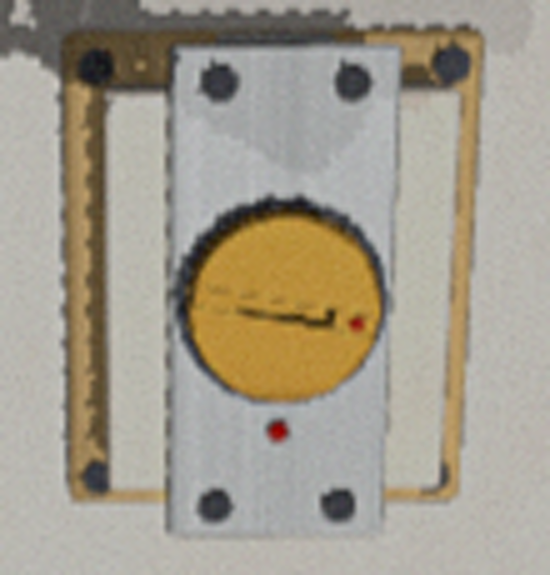

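{"name": "play_rows", "arguments": {"moves": [{"slide": [6, 25, -4], "turn": 7}, {"slide": [12, 50, -8], "turn": 14}, {"slide": [18, 75, -12], "turn": 21}, {"slide": [24, 100, -16], "turn": 28}, {"slide": [30, 125, -20], "turn": 35}, {"slide": [36, 150, -24], "turn": 42}, {"slide": [42, 175, -28], "turn": 49}, {"slide": [48, 200, -32], "turn": 56}, {"slide": [54, 225, -36], "turn": 63}, {"slide": [60, 245, -40], "turn": 70}]}}

```text
clock: 2.2
eef_pos: [0.4972, 0.0936, 0.1964]
tool_rot: [-0.0, 0.047, 0.999, 0.0]
force: [0.2, 0.3, 0.6]
finger_gap: 0.0854
```

Run:
```python
from h import *
s=status.observe(); print(s["clock"],s["qpos"].round(3),s["eef_pos"].round(4),s["tool_rot"].round(4))
np.save("W2.npy",P(vision.camera_info("wrist")));cv2.imwrite("pics/w2.png",vision.snapshot("wrist"))
```

```text
2.2 [ 0.08  -0.2    1.966  0.     1.377 -1.396] [0.4972 0.0936 0.1964] [-3.000e-04  4.730e-02  9.989e-01  0.000e+00]
```

View pics/w2.png

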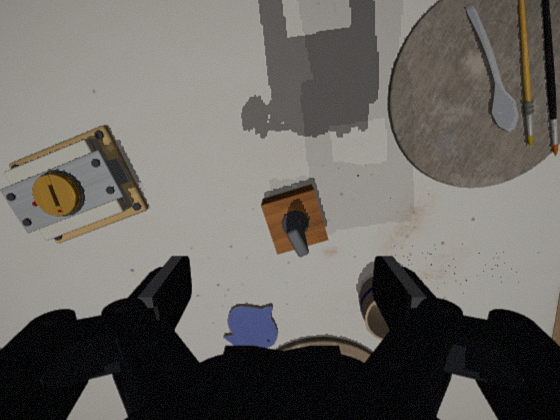

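Run:
```python
import cv2
im=cv2.imread("pics/w2.png")[175:265,250:340]; cv2.imwrite("pics/w2c.png",cv2.convertScaleAbs(cv2.resize(im,None,fx=6,fy=6,interpolation=cv2.INTER_CUBIC),alpha=1.6))
im=cv2.imread("pics/w2.png")[120:250,0:160]; cv2.imwrite("pics/w2d.png",cv2.convertScaleAbs(cv2.resize(im,None,fx=5,fy=4.5,interpolation=cv2.INTER_CUBIC),alpha=1.2))
```

```text
(no output)
```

View pics/w2c.png

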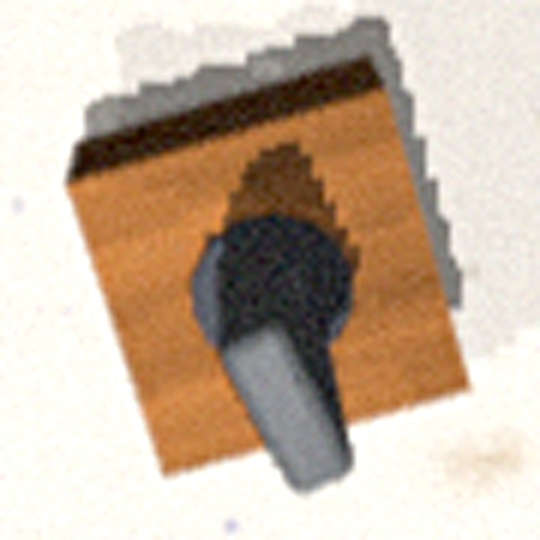

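View pics/w2d.png

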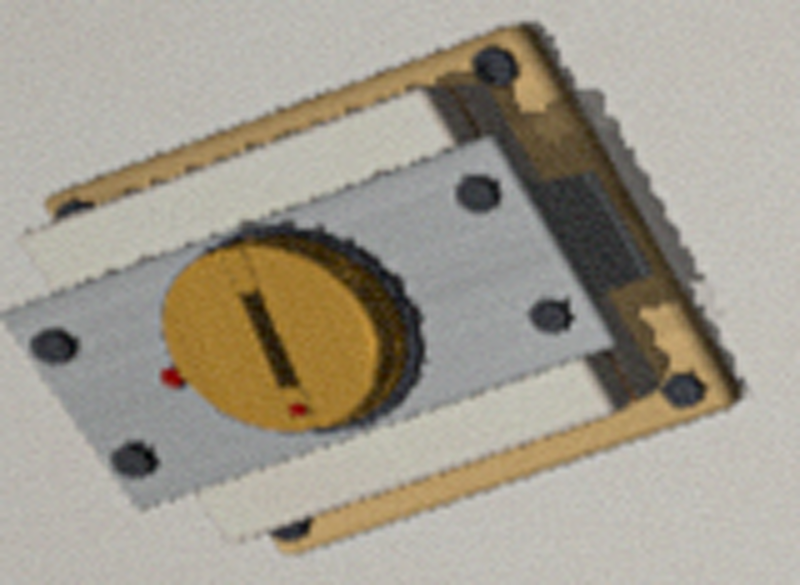

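Run:
```python
from h import *
S,T,W1,W2=[np.load(n+".npy") for n in("S","T","W1","W2")]
c1=lambda x,y:(x/5+260,y/5+130); cd=lambda x,y:(x/5,y/4.5+120); ck=lambda x,y:(x/6+250,y/6+175)
cs=lambda x,y:(x/4+225,y/4+180); ct=lambda x,y:(x/4+205,y/4+200)
print("cam",tri([(W1,c1(286,307)),(W2,cd(271,336)),(S,cs(601,103)),(T,ct(563,226))]))
for P_,uv in [(W1,c1(286,307)),(W2,cd(271,336)),(S,cs(601,103)),(T,ct(563,226))]: print(onz(P_,uv,.051).round(4))
a=lambda p,q:np.degrees(np.arctan2(*(p-q)[::-1])).round(2)
print("strap dir w1",a(onz(W1,c1(172,50),.042),onz(W1,c1(165,528),.042)),a(onz(W1,c1(398,50),.042),onz(W1,c1(384,532),.042)))
print("strap w2",a(onz(W2,cd(485,137),.042),onz(W2,cd(0,315),.042)),a(onz(W2,cd(613,345),.042),onz(W2,cd(140,508),.042)))
print("slot w1 dark edge",a(onz(W1,c1(333,318),.051),onz(W1,c1(240,312),.051)), "dot",onz(W1,c1(357,323),.051),"ends",onz(W1,c1(333,318),.051),onz(W1,c1(240,312),.051))
d=onz(W2,cd(298,410),.051);print("dot w2",d,"ends",onz(W2,cd(297,385),.051),onz(W2,cd(272,385),.051),onz(W2,cd(240,293),.051),onz(W2,cd(260,290),.051))
print("slot w2 ang",a(onz(W2,cd(297,385),.051),onz(W2,cd(260,290),.051)),a(onz(W2,cd(278,387),.051),onz(W2,cd(240,293),.051)))
for z in (.034,.098): print("key top",[onz(W2,ck(*p),.098).round(4).tolist() for p in [(222,347),(275,320),(352,465),(302,492)]]); break
q=[onz(W2,ck(*p),.098) for p in [(222,347),(275,320),(352,465),(302,492)]]
print("centre",np.mean(q,0),"angles",a(q[3],q[0]),a(q[2],q[1]),"len",np.linalg.norm(q[3]-q[0]),np.linalg.norm(q[2]-q[1]),np.linalg.norm(q[1]-q[0]))
print("tri key top",tri([(W2,ck(288,408)),(S,cs(131,214))]), tri([(W2,ck(288,408)),(S,cs(131,214)),(T,ct(84,74))]))
st=[onz(W2,ck(*p),.034) for p in [(68,183),(385,90),(470,388),(165,475)]]; print("stand",np.mean(st,0),np.round(st,4).tolist())
print("collar w2", onz(W2,ck(272,292),.040))
print("cup top", onz(T,(184,168),.061))
```

```text
cam (array([ 0.48237527, -0.15385853,  0.04890189]), [[-1.1, 0.1], [0.9, -0.6], [-0.2, -0.3], [0.1, -0.1]])
[ 0.4833 -0.153 ]
[ 0.4826 -0.1534]
[ 0.4803 -0.1511]
[ 0.482  -0.1532]
strap dir w1 104.45 105.93
strap w2 105.32 105.11
slot w1 dark edge 10.87 dot [ 0.50123012 -0.15245337] ends [ 0.49518055 -0.152736  ] [ 0.47276625 -0.15703884]
dot w2 [ 0.50136087 -0.15296988] ends [ 0.49511692 -0.15133971] [ 0.49460519 -0.15681816] [ 0.47160859 -0.15694994] [ 0.47129608 -0.1524308 ]
slot w2 ang 2.62 3.15
key top [[0.5325, 0.0957], [0.5287, 0.1046], [0.5549, 0.1151], [0.5589, 0.1066]]
centre [0.54375153 0.10549278] angles 22.26 21.83 len 0.02858236294020097 0.028227008228012558 0.00961148083655858
tri key top (array([0.54152426, 0.10510293, 0.10240673]), [[-0.3, -0.5], [-0.2, -0.1]]) (array([0.54787303, 0.10457899, 0.09766516]), [[-0.6, 3.7], [-2.4, -0.1], [1.2, 2.2]])
stand [0.54511767 0.10541317] [[0.5203, 0.068], [0.5077, 0.13], [0.5697, 0.1429], [0.5828, 0.0807]]
collar w2 [0.54393317 0.1052731 ]
cup top [0.66906668 0.20770008]
```

{"name": "play_rows", "arguments": {"moves": [{"slide": [16, 4, -12], "turn": 7}, {"slide": [32, 8, -24], "turn": 14}, {"slide": [47, 12, -36], "turn": 21}, {"slide": [47, 12, -46], "turn": 27.5}, {"slide": [47, 12, -46], "turn": 27.5}]}}

```text
clock: 2.75
eef_pos: [0.5431, 0.1039, 0.1486]
tool_rot: [-0.002, -0.188, 0.982, 0.0]
force: [-0.7, -0.5, -1.0]
finger_gap: 0.0854
```

Run:
```python
from h import *
s=status.observe(); print(s["clock"],s["qpos"].round(3),s["eef_pos"].round(4),s["tool_rot"].round(4),s["force"],s["ft_torque"])
np.save("W3.npy",P(vision.camera_info("wrist")));im=vision.snapshot("wrist");cv2.imwrite("pics/w3.png",im)
W3=np.load("W3.npy")
print(proj(W3,[.544,.1055,.098]),proj(W3,[.5451,.1054,.034]))
im=im[150:350,180:380]; cv2.imwrite("pics/w3c.png",cv2.convertScaleAbs(cv2.resize(im,None,fx=3,fy=3,interpolation=cv2.INTER_CUBIC),alpha=1.6))
```

```text
2.75 [ 0.092 -0.052  1.914 -0.     1.284 -1.857] [0.5431 0.1039 0.1486] [-2.200e-03 -1.880e-01  9.822e-01  1.000e-04] [-0.67071555 -0.45251952 -0.99569378] [-0.04712421  0.02831756  0.04238672]
[282.66802383 214.32242885] [282.00483535 196.42592532]
```

View pics/w3c.png

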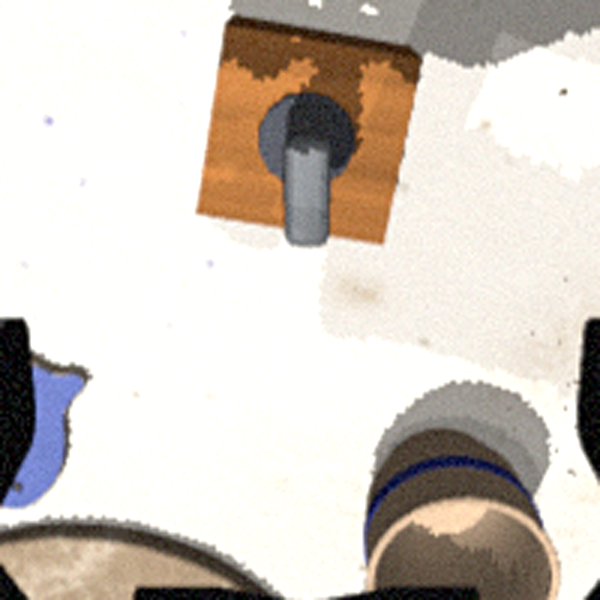

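Run:
```python
from h import *
W2=np.load("W2.npy");W3=np.load("W3.npy")
print(tri([(W2,(298,243)),(W3,(282.3,214.8))]))
c=lambda x,y:(x/3+180,y/3+150)
q=[onz(W3,c(*p),.098) for p in [(288,153),(327,149),(327,243),(286,245)]]; print(np.round(q,4).tolist(),np.mean(q,0))
a=lambda p,q:np.degrees(np.arctan2(*(p-q)[::-1])).round(2)
print(a(q[3],q[0]),a(q[2],q[1]))
st=[onz(W3,c(*p),.034) for p in [(229,32),(420,60),(384,243),(198,212)]];print(np.mean(st,0),np.round(st,4).tolist(),a(st[3],st[0]))
print(onz(W3,c(306,142),.04))
```

```text
(array([0.54516809, 0.10559383, 0.09525759]), [[0.1, 0.1], [-0.1, -0.1]])
[[0.5359, 0.0967], [0.5312, 0.1057], [0.555, 0.1153], [0.5595, 0.1054]] [0.54541368 0.10577834]
20.25 22.11
[0.54489637 0.10591538] [[0.5216, 0.0697], [0.5073, 0.1297], [0.5688, 0.1433], [0.5818, 0.081]] 10.7
[0.54460042 0.10519375]
```

{"name": "play_rows", "arguments": {"moves": [{"slide": [1.4, 1.6, -25], "turn": 0}, {"slide": [1.4, 1.6, -50], "turn": 0}, {"slide": [1.4, 1.6, -72], "turn": 0}, {"slide": [1.4, 1.6, -85], "turn": 0}, {"slide": [1.4, 1.6, -92], "turn": 0}, {"slide": [1.4, 1.6, -92], "turn": 0}]}}

```text
clock: 3.4
eef_pos: [0.5454, 0.1059, 0.0587]
tool_rot: [-0.0, -0.188, 0.982, 0.0]
force: [0.0, 0.3, 0.1]
finger_gap: 0.085
```

{"name": "play_rows", "arguments": {"moves": [{"slide": [0, 0, 0], "turn": 0}, {"slide": [0, 0, 0], "turn": 0}, {"slide": [0, 0, 0], "turn": 0}, {"slide": [0, 0, 0], "turn": 0}, {"slide": [0, 0, 0], "turn": 0}, {"slide": [0, 0, 0], "turn": 0}, {"slide": [0, 0, 0], "turn": 0}, {"slide": [0, 0, 0], "turn": 0}], "fingers": -1, "squeeze": 60}}

```text
clock: 4.2
eef_pos: [0.5461, 0.1061, 0.0594]
tool_rot: [0.0, -0.189, 0.982, -0.0]
force: [-0.8, -0.5, 2.9]
finger_gap: 0.0096
```

Run:
```python
from h import *
s=status.observe(); print(s["clock"],s["qpos"].round(3),s["eef_pos"].round(4),s["tool_rot"].round(4),s["force"],s["ft_torque"],s["finger_gap"])
im=vision.snapshot("scene")[180:300,225:415];cv2.imwrite("pics/s4.png",cv2.convertScaleAbs(cv2.resize(im,None,fx=4,fy=4,interpolation=cv2.INTER_CUBIC),alpha=1.6))
```

```text
4.2 [ 0.095  0.045  1.978 -0.     1.118 -1.855] [0.5461 0.1061 0.0594] [ 4.000e-04 -1.889e-01  9.820e-01 -1.000e-04] [-0.84989675 -0.54770402  2.88451113] [-0.09651134  0.02520792  0.04406862] 0.00955634744966344
```

View pics/s4.png

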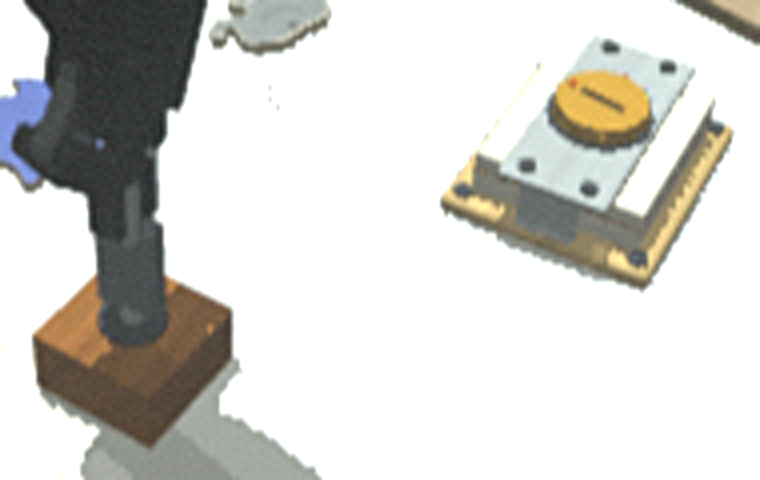

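Run:
```python
from h import *
S=np.load("S.npy")
for X in ([.5461,.1061,.0594],[.5461,.1061,.078],[.5445,.1055,.098],[.5445,.1055,.046],[.5445,.1055,.034]): print(X,(proj(S,X)-[225,180])*4)
```

```text
[0.5461, 0.1061, 0.0594] [124.35483425 280.68178449]
[0.5461, 0.1061, 0.078] [123.08092109 250.48246343]
[0.5445, 0.1055, 0.098] [125.2510187 218.1387084]
[0.5445, 0.1055, 0.046] [128.68062808 303.08761731]
[0.5445, 0.1055, 0.034] [129.43010198 321.65153611]
```

Run:
```python
from h import *
im=vision.snapshot("scene")[195:275,215:305];cv2.imwrite("pics/s5.png",cv2.convertScaleAbs(cv2.resize(im,None,fx=7,fy=7,interpolation=cv2.INTER_CUBIC),alpha=2.5))
im=vision.snapshot("wrist")[120:330,150:410];cv2.imwrite("pics/w5.png",cv2.convertScaleAbs(cv2.resize(im,None,fx=2.5,fy=2.5,interpolation=cv2.INTER_CUBIC),alpha=2.5))
```

```text
(no output)
```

View pics/s5.png

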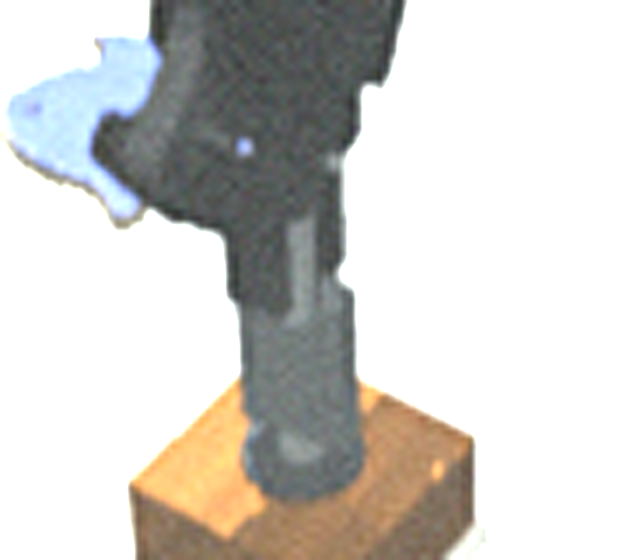

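View pics/w5.png

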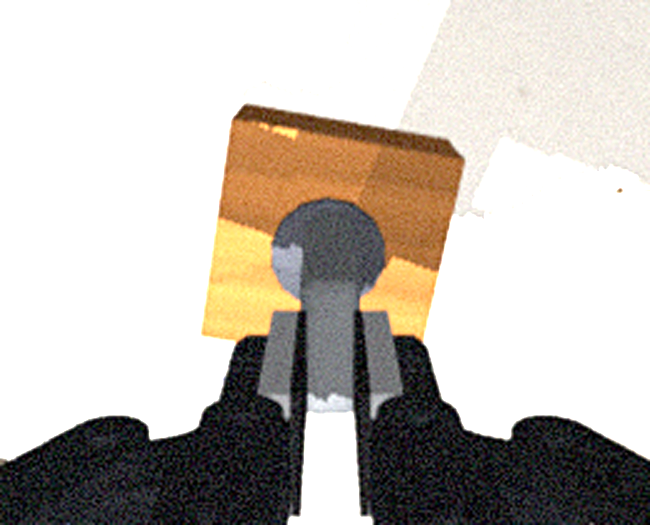

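Run:
```python
from h import *
s=status.observe(); ci=vision.camera_info("wrist");W=P(ci)
t=np.radians(201.8); tx=np.array([np.cos(t),np.sin(t),0]); ty=np.array([np.sin(t),-np.cos(t),0]); p=s["eef_pos"]; print(p)
for dz in (0,.0187,.03,.04):
  for dx in (-.011,.011):
    for dy in (-.006,.006):
        print(dz,dx,dy,((proj(W,p+dx*tx+dy*ty+[0,0,dz])-[150,120])*2.5).round(0))
print(((proj(W,[.5448,.1055,.098])-[150,120])*2.5).round(0),((proj(W,[.5448,.1055,.034])-[150,120])*2.5).round(0))
```

```text
[0.54607993 0.10607255 0.05941428]
0 -0.011 -0.006 [304. 330.]
0 -0.011 0.006 [351. 330.]
0 0.011 -0.006 [303. 247.]
0 0.011 0.006 [352. 247.]
0.0187 -0.011 -0.006 [301. 364.]
0.0187 -0.011 0.006 [353. 364.]
0.0187 0.011 -0.006 [300. 273.]
0.0187 0.011 0.006 [354. 273.]
0.03 -0.011 -0.006 [299. 388.]
0.03 -0.011 0.006 [355. 388.]
0.03 0.011 -0.006 [298. 292.]
0.03 0.011 0.006 [356. 292.]
0.04 -0.011 -0.006 [297. 412.]
0.04 -0.011 0.006 [356. 412.]
0.04 0.011 -0.006 [296. 311.]
0.04 0.011 0.006 [358. 311.]
[326. 353.] [328. 252.]
```

{"name": "play_rows", "arguments": {"moves": [{"slide": [0, 0, 0], "turn": 0}, {"slide": [0, 0, 0], "turn": 0}, {"slide": [0, 0, -4], "turn": 0}, {"slide": [0, 0, -7], "turn": 0}, {"slide": [0, 0, -7], "turn": 0}], "fingers": -0.4}}

```text
clock: 4.85
eef_pos: [0.5449, 0.106, 0.0508]
tool_rot: [-0.001, -0.189, 0.982, 0.0]
force: [0.8, -0.4, 0.1]
finger_gap: 0.0257
```

Run:
```python
from h import *
s=status.observe(); print(s["clock"],s["eef_pos"].round(4),s["force"],s["ft_torque"],s["finger_gap"])
im=vision.snapshot("scene")[195:275,215:305];cv2.imwrite("pics/s6.png",cv2.convertScaleAbs(cv2.resize(im,None,fx=7,fy=7,interpolation=cv2.INTER_CUBIC),alpha=2.5))
im=vision.snapshot("wrist")[120:330,150:410];cv2.imwrite("pics/w6.png",cv2.convertScaleAbs(cv2.resize(im,None,fx=2.5,fy=2.5,interpolation=cv2.INTER_CUBIC),alpha=2.5))
```

```text
4.85 [0.5449 0.106  0.0508] [ 0.81465666 -0.39267174  0.08785209] [-0.01903188  0.02511143  0.04984509] 0.025659461960792683
```

View pics/s6.png

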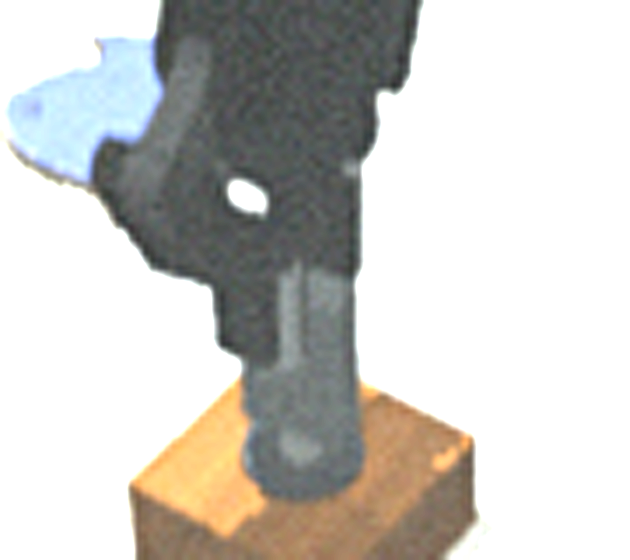

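View pics/w6.png

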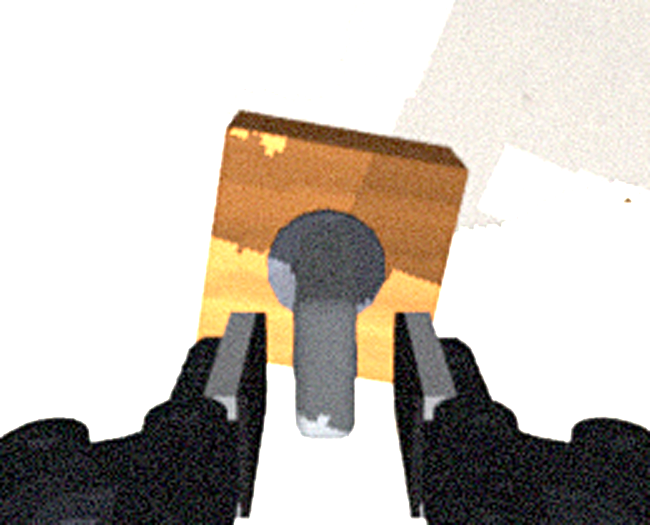

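Run:
```python
from h import *
S=np.load("S.npy"); t=np.radians(21.8); ux=np.array([np.cos(t),np.sin(t),0]);uy=np.array([-np.sin(t),np.cos(t),0]); c=np.array([.5448,.1058,0])
for z in (.05,.06,.07,.08,.09):
  print(z,[((proj(S,c+a*ux+b*uy+[0,0,z])-[215,195])*7).round(0).tolist() for a,b in((-.011,.0128),(.011,.0128),(-.011,.0228),(-.011,-.0128))])
print("key",[((proj(S,c+a*ux+b*uy+[0,0,z])-[215,195])*7).round(0).tolist() for a in (-.015,.015) for b in (-.006,.006) for z in (.098,.046)])
```

```text
0.05 [[310.0, 462.0], [231.0, 435.0], [292.0, 490.0], [355.0, 394.0]]
0.06 [[309.0, 434.0], [229.0, 407.0], [291.0, 462.0], [354.0, 366.0]]
0.07 [[308.0, 406.0], [227.0, 379.0], [289.0, 434.0], [353.0, 338.0]]
0.08 [[307.0, 377.0], [226.0, 350.0], [288.0, 405.0], [353.0, 309.0]]
0.09 [[306.0, 348.0], [224.0, 321.0], [287.0, 376.0], [352.0, 280.0]]
key [[354.0, 279.0], [357.0, 428.0], [333.0, 311.0], [337.0, 460.0], [243.0, 243.0], [251.0, 392.0], [221.0, 274.0], [230.0, 423.0]]
```

{"name": "play_rows", "arguments": {"moves": [{"slide": [0, 0, 0], "turn": 0}, {"slide": [0, 0, 0], "turn": 0}, {"slide": [0, 0, 0], "turn": 0}, {"slide": [0, 0, 0], "turn": 0}, {"slide": [0, 0, 0], "turn": 0}], "fingers": -1, "squeeze": 70}}

```text
clock: 5.45
eef_pos: [0.5459, 0.1061, 0.0521]
tool_rot: [0.0, -0.189, 0.982, -0.0]
force: [0.2, -0.6, 0.8]
finger_gap: 0.0098
```

Run:
```python
from h import *
s=status.observe(); print(s["clock"],s["eef_pos"].round(4),s["force"],s["ft_torque"],s["finger_gap"],s["tool_rot"].round(4))
```

```text
5.45 [0.5459 0.1061 0.0521] [ 0.16467519 -0.62874744  0.83709872] [-0.01556511 -0.05473726  0.04464608] 0.009792361968304599 [ 2.000e-04 -1.889e-01  9.820e-01 -0.000e+00]
```

{"name": "play_rows", "arguments": {"moves": [{"slide": [0, 0, 8], "turn": 0}, {"slide": [0, 0, 24], "turn": 0}, {"slide": [0, 0, 48], "turn": 0}, {"slide": [0, 0, 75], "turn": 0}, {"slide": [0, 0, 90], "turn": 0}, {"slide": [0, 0, 90], "turn": 0}]}}

```text
clock: 6.05
eef_pos: [0.5479, 0.1063, 0.146]
tool_rot: [0.003, -0.189, 0.982, -0.0]
force: [0.3, 0.1, -0.7]
finger_gap: 0.0099
```

Run:
```python
from h import *
s=status.observe(); print(s["clock"],s["eef_pos"].round(4),s["force"],s["ft_torque"],s["finger_gap"],s["tool_rot"].round(4))
im=vision.snapshot("scene")[100:280,180:380];cv2.imwrite("pics/s7.png",cv2.convertScaleAbs(cv2.resize(im,None,fx=4,fy=3.3,interpolation=cv2.INTER_CUBIC),alpha=2.2))
im=vision.snapshot("wrist")[120:330,150:410];cv2.imwrite("pics/w7.png",cv2.convertScaleAbs(cv2.resize(im,None,fx=2.5,fy=2.5,interpolation=cv2.INTER_CUBIC),alpha=2.5))
```

```text
6.05 [0.5479 0.1063 0.146 ] [ 0.29446828  0.05219674 -0.71931617] [ 0.0229521  -0.04843956 -0.01910989] 0.00987345938852014 [ 3.400e-03 -1.889e-01  9.820e-01 -3.000e-04]
```

View pics/s7.png

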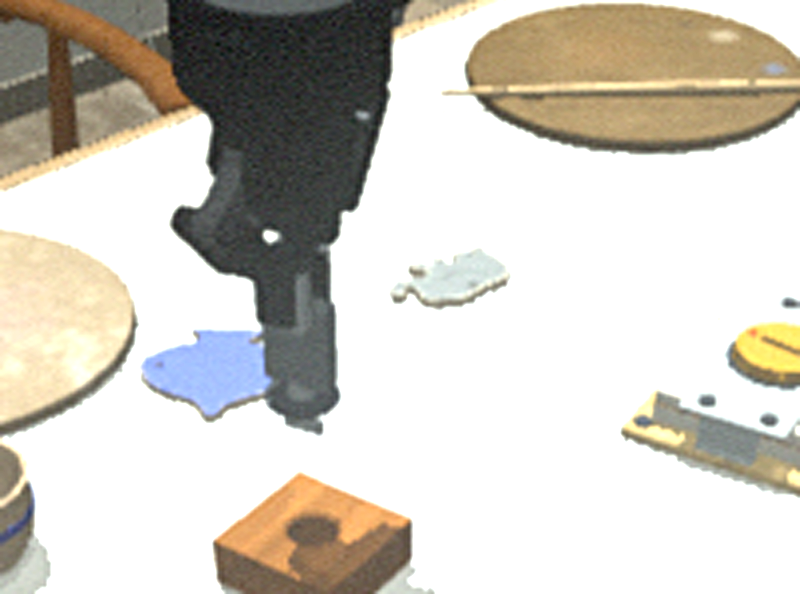

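View pics/w7.png

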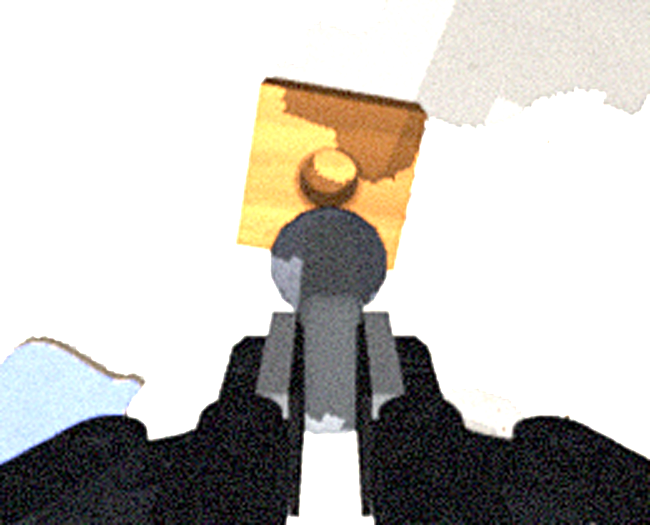

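{"name": "play_rows", "arguments": {"moves": [{"slide": [-4, -16, 0], "turn": -1}, {"slide": [-12, -48, 0], "turn": -3}, {"slide": [-22, -88, 0], "turn": -6}, {"slide": [-33, -134, 0], "turn": -9}, {"slide": [-44, -178, 0], "turn": -12}, {"slide": [-54, -220, 0], "turn": -15}, {"slide": [-61, -248, 0], "turn": -17}, {"slide": [-63, -259, 2], "turn": -18}, {"slide": [-63, -259, 2], "turn": -18}, {"slide": [-63, -259, 2], "turn": -18}]}}

```text
clock: 7.15
eef_pos: [0.4823, -0.1523, 0.1432]
tool_rot: [-0.001, -0.033, 0.999, 0.001]
force: [0.7, 0.9, -1.0]
finger_gap: 0.0099
```

Run:
```python
from h import *
s=status.observe(); print(s["clock"],s["qpos"].round(3),s["eef_pos"].round(4),s["force"],s["ft_torque"],s["finger_gap"],s["tool_rot"].round(4), np.degrees(2*np.arctan2(s["tool_rot"][2],s["tool_rot"][1])))
np.save("W8.npy",P(vision.camera_info("wrist")));im=vision.snapshot("wrist");cv2.imwrite("pics/w8.png",im)
im=im[100:250,210:360];cv2.imwrite("pics/w8c.png",cv2.convertScaleAbs(cv2.resize(im,None,fx=4,fy=4,interpolation=cv2.INTER_CUBIC),alpha=1.6))
```

```text
7.15 [-4.120e-01 -1.590e-01  2.021e+00  1.000e-03  1.281e+00 -2.049e+00] [ 0.4823 -0.1523  0.1432] [ 0.6741494   0.85351371 -0.99687143] [ 0.00365057 -0.01556001 -0.00470228] 0.009899147907285652 [-5.000e-04 -3.310e-02  9.995e-01  5.000e-04] 183.7921663292607
```

View pics/w8c.png

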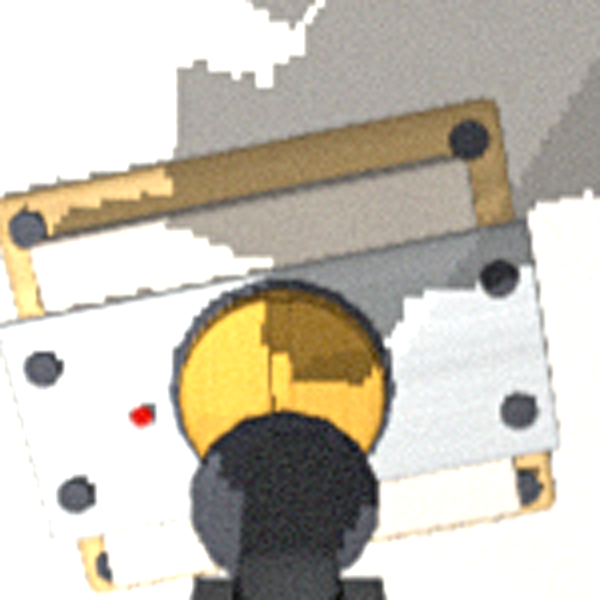

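{"name": "play_rows", "arguments": {"moves": [{"slide": [12, 0, 0], "turn": 0}, {"slide": [24, 0, 0], "turn": 0}, {"slide": [24, 0, 0], "turn": 0}, {"slide": [24, 0, 0], "turn": 0}, {"slide": [24, 0, 0], "turn": 0}]}}

```text
clock: 7.7
eef_pos: [0.5067, -0.1526, 0.1437]
tool_rot: [-0.0, -0.033, 0.999, 0.0]
force: [-0.9, -0.1, -1.5]
finger_gap: 0.0099
```

Run:
```python
from h import *
s=status.observe(); print(s["clock"],s["eef_pos"].round(4),s["force"],s["tool_rot"].round(4), np.degrees(2*np.arctan2(s["tool_rot"][2],s["tool_rot"][1])))
np.save("W9.npy",P(vision.camera_info("wrist")));im=vision.snapshot("wrist");cv2.imwrite("pics/w9.png",im)
im=im[120:250,215:345];cv2.imwrite("pics/w9c.png",cv2.convertScaleAbs(cv2.resize(im,None,fx=4.6,fy=4.6,interpolation=cv2.INTER_CUBIC),alpha=1.3))
```

```text
7.7 [ 0.5067 -0.1526  0.1437] [-0.94471513 -0.05291395 -1.457892  ] [-2.000e-04 -3.330e-02  9.994e-01  1.000e-04] 183.8123787966008
```

View pics/w9c.png

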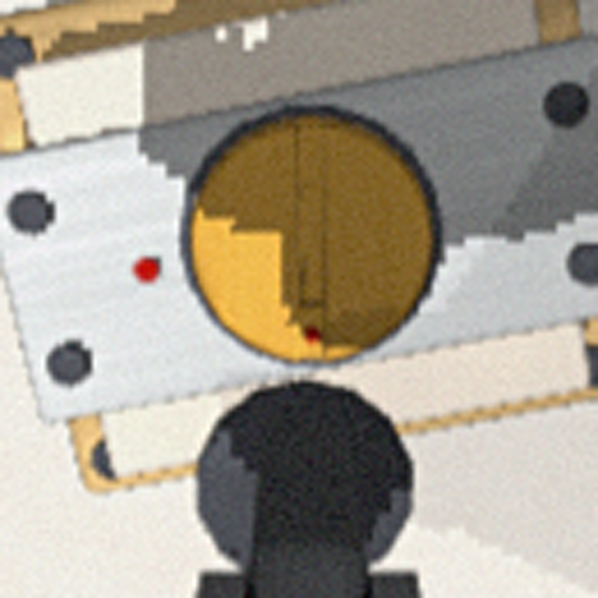

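Run:
```python
from h import *
W9=np.load("W9.npy"); c=lambda x,y:(x/4.6+215,y/4.6+120)
print("disc",onz(W9,c(314,237.5),.051),"slot mid near/far",onz(W9,c(312.5,300),.051),onz(W9,c(310.5,135),.051),"dot",onz(W9,c(312.5,333),.051))
for l in ((297,130),(302,300),(324,130),(325,300)): print(onz(W9,c(*l),.051))
p=np.array([.5067,-.1526,.1437])
print("collar z .128:",onz(W9,c(304.5,488),.1437-.040+.026)-p[:2])
print("coll proj", [((proj(W9,p+[0,0,dz])-[215,120])*4.6).round(1) for dz in(-.040,-.014,0)])
W8=np.load("W8.npy"); d=lambda x,y:(x/4+210,y/4+100)
print("W8 disc", onz(W8,d(282,388),.051), onz(W8,d(282,388),.048),"collar",onz(W8,d(285,503),.1432-.014)-[.4823,-.1523])
im=cv2.imread("pics/w9.png")[135:205,250:320];g=cv2.convertScaleAbs(cv2.resize(im,None,fx=8,fy=8,interpolation=cv2.INTER_CUBIC),alpha=2.2);cv2.imwrite("pics/w9d.png",g)
```

```text
disc [ 0.48139379 -0.15254847] slot mid near/far [ 0.49371135 -0.15199009] [ 0.461905  -0.1545645] dot [ 0.50032742 -0.15153376]
[ 0.46114517 -0.15718361]
[ 0.49385127 -0.15404381]
[ 0.46079799 -0.1520735 ]
[ 0.49354479 -0.14954524]
collar z .128: [-1.51551817e-03  4.24493583e-05]
coll proj [array([304.1, 443.8]), array([303.5, 497.9]), array([303.1, 532.9])]
W8 disc [ 0.48026461 -0.15309591] [ 0.48100254 -0.1530596 ] collar [-1.70310529e-03  5.51443168e-05]
```

View pics/w9d.png

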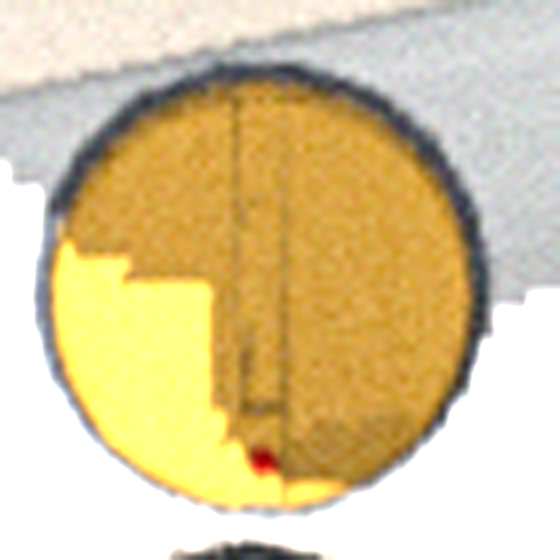

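{"name": "play_rows", "arguments": {"moves": [{"slide": [-8, 0, 0], "turn": 0.2}, {"slide": [-16, 0, -8], "turn": 0.5}, {"slide": [-23.7, -0.3, -16], "turn": 0.5}, {"slide": [-23.7, -0.3, -28], "turn": 0.5}, {"slide": [-23.7, -0.3, -38], "turn": 0.5}, {"slide": [-23.7, -0.3, -46], "turn": 0.5}, {"slide": [-23.7, -0.3, -46], "turn": 0.5}, {"slide": [-23.7, -0.3, -46], "turn": 0.5}, {"slide": [-23.7, -0.3, -46], "turn": 0.5}]}}

```text
clock: 8.65
eef_pos: [0.4835, -0.1534, 0.0984]
tool_rot: [0.0, -0.037, 0.999, -0.0]
force: [-0.7, 0.2, -0.5]
finger_gap: 0.0097
```

```bash
cat > st.py <<'E'
from h import *
def st():
    s=status.observe(); print(s["clock"],s["eef_pos"].round(4),s["force"].round(2),s["ft_torque"].round(3),round(s["finger_gap"],4), np.degrees(2*np.arctan2(s["tool_rot"][2],s["tool_rot"][1])).round(2),s["qvel"].round(3))
if __name__=="__main__": st()
E
python3 - <<'E'
from st import *
st()
cv2.imwrite("pics/s10f.png",vision.snapshot("scene"));st()
im=cv2.imread("pics/s10f.png")[150:250,320:430];cv2.imwrite("pics/s10.png",cv2.convertScaleAbs(cv2.resize(im,None,fx=6,fy=6,interpolation=cv2.INTER_CUBIC),alpha=1.8))
E
```

```text
8.65 [ 0.4835 -0.1534  0.0984] [-0.71  0.16 -0.46] [-0.029 -0.001 -0.   ] 0.0097 184.29 [-0.    -0.004 -0.003  0.001  0.001 -0.   ]
8.7 [ 0.4836 -0.1534  0.0986] [ 0.48  0.81 -0.66] [-0.048  0.001  0.012] 0.0099 184.29 [-0.002 -0.004  0.001 -0.    -0.001 -0.001]
```

View pics/s10.png

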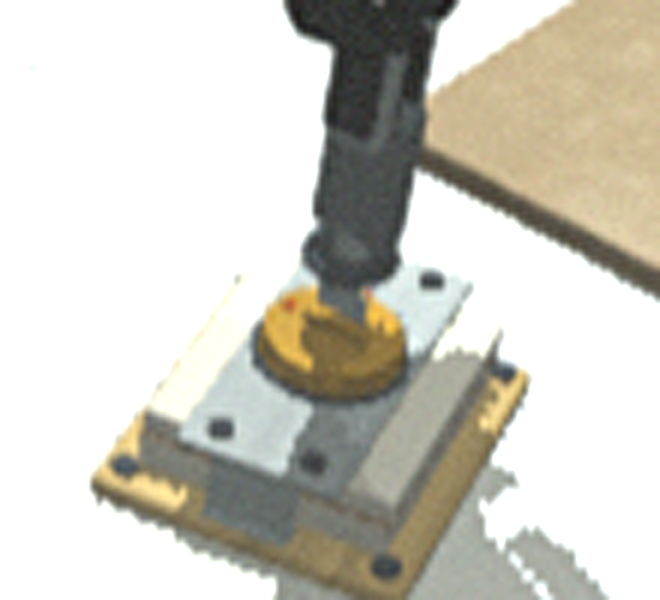

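{"name": "play_rows", "arguments": {"moves": [{"slide": [-0.3, 0.5, -2], "turn": 0}, {"slide": [-0.3, 0.5, -4], "turn": 0}, {"slide": [-0.3, 0.5, -6], "turn": 0}, {"slide": [-0.3, 0.5, -7], "turn": 0}, {"slide": [-0.3, 0.5, -8], "turn": 0}, {"slide": [-0.3, 0.5, -8], "turn": 0}]}}

```text
clock: 9.3
eef_pos: [0.4825, -0.1526, 0.0897]
tool_rot: [-0.0, -0.037, 0.999, 0.0]
force: [0.2, -0.5, -0.9]
finger_gap: 0.01
```

```bash
python3 st.py
```

```text
9.3 [ 0.4825 -0.1526  0.0897] [ 0.17 -0.48 -0.87] [0.036 0.006 0.008] 0.01 184.28 [-0.001 -0.001 -0.003  0.     0.001  0.001]
```

{"name": "play_rows", "arguments": {"moves": [{"slide": [0, 0, -0.7], "turn": 0}, {"slide": [0, 0, -1.4], "turn": 0}, {"slide": [0, 0, -2], "turn": 0}, {"slide": [0, 0, -2], "turn": 0}]}}

```text
clock: 9.7
eef_pos: [0.4826, -0.1526, 0.0878]
tool_rot: [-0.0, -0.037, 0.999, 0.0]
force: [-0.0, 0.2, -0.9]
finger_gap: 0.01
```

```bash
python3 st.py
```

```text
9.7 [ 0.4826 -0.1526  0.0878] [-0.02  0.22 -0.95] [ 0.008 -0.007 -0.028] 0.01 184.29 [ 0.001 -0.001 -0.002 -0.     0.001 -0.002]
```

Tip is at about 47.8 mm with no contact force, so the blade is likely entering the slot. I'll keep going down to the floor.

{"name": "play_rows", "arguments": {"moves": [{"slide": [0, 0, -0.7], "turn": 0}, {"slide": [0, 0, -1.4], "turn": 0}, {"slide": [0, 0, -2], "turn": 0}, {"slide": [0, 0, -2], "turn": 0}]}}

```text
clock: 10.1
eef_pos: [0.4826, -0.1527, 0.0858]
tool_rot: [-0.0, -0.037, 0.999, 0.0]
force: [0.7, -0.8, -1.1]
finger_gap: 0.0098
```

```bash
python3 st.py
```

```text
10.1 [ 0.4826 -0.1527  0.0858] [ 0.71 -0.76 -1.1 ] [ 0.     0.007 -0.005] 0.0098 184.28 [ 0.    -0.001 -0.002  0.002  0.003  0.001]
```

{"name": "play_rows", "arguments": {"moves": [{"slide": [0, 0, -0.5], "turn": 0}, {"slide": [0, 0, -1], "turn": 0}, {"slide": [0, 0, -1.5], "turn": 0}, {"slide": [0, 0, -1.5], "turn": 0}]}}

```text
clock: 10.5
eef_pos: [0.4829, -0.1528, 0.0849]
tool_rot: [0.0, -0.037, 0.999, -0.0]
force: [-0.9, 0.1, 1.6]
finger_gap: 0.0097
```

```bash
python3 st.py
```

```text
10.5 [ 0.4829 -0.1528  0.0849] [-0.93  0.15  1.57] [0.059 0.082 0.02 ] 0.0097 184.29 [-0.     0.001 -0.001  0.001  0.001 -0.001]
```

{"name": "play_rows", "arguments": {"moves": [{"slide": [0, 0, -0.4], "turn": -2}, {"slide": [0, -0.1, -0.4], "turn": -4}, {"slide": [0, -0.1, -0.4], "turn": -6}, {"slide": [0, -0.2, -0.4], "turn": -8}, {"slide": [0, -0.2, -0.4], "turn": -10}, {"slide": [0, -0.2, -0.4], "turn": -10}]}}

```text
clock: 11.1
eef_pos: [0.4833, -0.1532, 0.0849]
tool_rot: [0.001, 0.05, 0.999, -0.0]
force: [-0.2, 0.5, 3.2]
finger_gap: 0.0099
```

```bash
python3 st.py
```

```text
11.1 [ 0.4833 -0.1532  0.0849] [-0.22  0.51  3.2 ] [0.033 0.134 0.005] 0.0099 174.29 [-0.    -0.    -0.002  0.     0.    -0.024]
```

{"name": "play_rows", "arguments": {"moves": [{"slide": [0, -0.1, 0], "turn": -3}, {"slide": [0, -0.1, 0], "turn": -6}, {"slide": [0, -0.2, 0], "turn": -9}, {"slide": [-0.1, -0.3, 0], "turn": -12}, {"slide": [-0.1, -0.4, 0], "turn": -15}, {"slide": [-0.1, -0.4, 0], "turn": -15}]}}

```text
clock: 11.7
eef_pos: [0.4833, -0.1535, 0.0849]
tool_rot: [0.001, 0.179, 0.984, -0.0]
force: [0.3, 0.6, 4.7]
finger_gap: 0.0097
```

Run:
```python
from st import *
st()
im=vision.snapshot("scene");st();im=im[150:250,320:430];cv2.imwrite("pics/s11.png",cv2.convertScaleAbs(cv2.resize(im,None,fx=6,fy=6,interpolation=cv2.INTER_CUBIC),alpha=1.8))
```

```text
11.7 [ 0.4833 -0.1535  0.0849] [0.32 0.6  4.74] [ 0.097  0.101 -0.005] 0.0097 159.32 [ 0.    -0.    -0.     0.001  0.    -0.035]
11.75 [ 0.4833 -0.1535  0.0849] [0.08 1.29 5.6 ] [ 0.106 -0.035  0.   ] 0.0098 159.37 [ 0.001  0.     0.001  0.001 -0.001 -0.005]
```

View pics/s11.png

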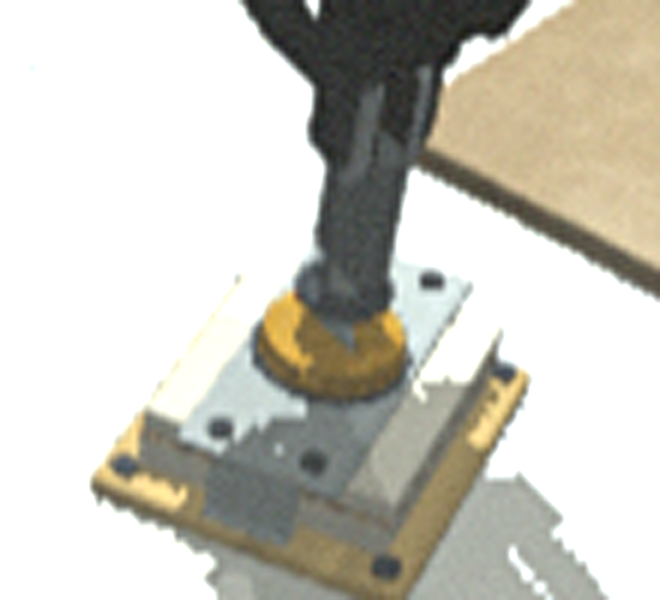

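{"name": "play_rows", "arguments": {"moves": [{"slide": [0, -0.1, 0.1], "turn": -2}, {"slide": [0, -0.1, 0.1], "turn": -4}, {"slide": [-0.1, -0.2, 0.1], "turn": -6}, {"slide": [-0.1, -0.2, 0.1], "turn": -8}, {"slide": [-0.1, -0.3, 0.1], "turn": -10}, {"slide": [-0.1, -0.3, 0.1], "turn": -12}]}}

```text
clock: 12.35
eef_pos: [0.4832, -0.1538, 0.0849]
tool_rot: [0.001, 0.282, 0.96, 0.0]
force: [0.5, 0.5, 4.8]
finger_gap: 0.0101
```

Run:
```python
from st import *
st()
im=vision.snapshot("top");st();im=im[210:310,300:400];cv2.imwrite("pics/t12.png",cv2.convertScaleAbs(cv2.resize(im,None,fx=6,fy=6,interpolation=cv2.INTER_CUBIC),alpha=1.8))
```

```text
12.35 [ 0.4832 -0.1538  0.0849] [0.52 0.49 4.79] [ 0.133 -0.12   0.075] 0.0101 147.29 [-0.001 -0.001 -0.002 -0.001 -0.003  0.345]
12.4 [ 0.4832 -0.1538  0.0849] [0.06 1.34 4.6 ] [ 0.149 -0.087  0.048] 0.0095 147.24 [ 0.     0.001 -0.001 -0.    -0.001 -0.066]
```

View pics/t12.png

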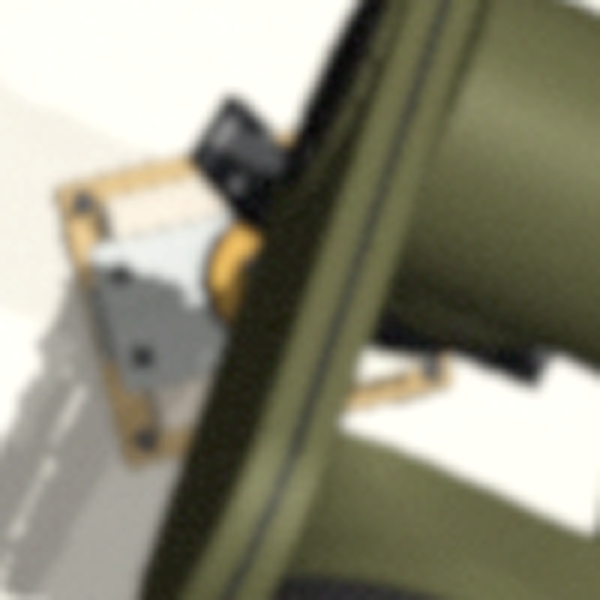

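{"name": "play_rows", "arguments": {"moves": [{"slide": [0, 0, 0], "turn": 0}, {"slide": [0, 0, 0], "turn": 0}, {"slide": [0, 0, 0.2], "turn": -1}, {"slide": [0, -0.1, 0.2], "turn": -2}, {"slide": [0, -0.1, 0.2], "turn": -3}, {"slide": [0, -0.1, 0.2], "turn": -4}], "squeeze": 20}}

```text
clock: 13.0
eef_pos: [0.4831, -0.1538, 0.0849]
tool_rot: [0.001, 0.315, 0.949, 0.0]
force: [1.1, 1.2, 5.4]
finger_gap: 0.0098
```

```bash
cat > tq.py <<'E'
from h import *
import sys
n=int(sys.argv[1]) if len(sys.argv)>1 else 6
M=[];Y=[];F=[]
for i in range(n):
    s=status.observe(); M.append(s["ft_torque"][2]);Y.append(np.degrees(2*np.arctan2(s["tool_rot"][2],s["tool_rot"][1])));F.append(s["force"])
    if i<n-1: vision.snapshot("wrist")
print(s["clock"],"Mz",np.round(M,3),"mean",np.mean(M).round(4),"yaw",np.mean(Y).round(3),"F",np.mean(F,0).round(2),s["eef_pos"].round(4),"tau6",s["joint_torque"][5].round(3),round(s["finger_gap"],4))
E
python3 tq.py 8
```

```text
13.35 Mz [ 0.056  0.06   0.048  0.108  0.131 -0.039  0.084  0.069] mean 0.0648 yaw 143.286 F [0.74 0.69 5.41] [ 0.4831 -0.1539  0.0849] tau6 0.043 0.0096
```

{"name": "play_rows", "arguments": {"moves": [{"slide": [0, 0, 0], "turn": 0.2}]}}

```text
clock: 13.45
eef_pos: [0.4831, -0.1538, 0.0849]
tool_rot: [0.001, 0.313, 0.95, 0.0]
force: [0.5, 0.4, 5.3]
finger_gap: 0.0098
```

```bash
python3 tq.py 8
```

```text
13.8 Mz [ 0.063 -0.002  0.045 -0.018  0.03   0.022  0.042  0.004] mean 0.0234 yaw 143.502 F [0.84 0.78 5.18] [ 0.4831 -0.1538  0.0849] tau6 0.03 0.0099
```

```bash
sed -i 's/M=\[\]/T6=[];M=[]/; s/;F.append(s\["force"\])/;F.append(s["force"]);T6.append(s["joint_torque"][5])/; s/s\["joint_torque"\]\[5\].round(3)/np.round(T6,3)/' tq.py; python3 tq.py 6
```

```text
14.05 Mz [0.004 0.032 0.017 0.024 0.023 0.058] mean 0.0264 yaw 143.499 F [0.98 1.   5.57] [ 0.4831 -0.1538  0.0849] tau6 [0.03 0.03 0.03 0.03 0.03 0.03] 0.0097
```

{"name": "play_rows", "arguments": {"moves": [{"slide": [0, 0, 0], "turn": 0.3}]}}

```text
clock: 14.15
eef_pos: [0.4831, -0.1538, 0.0849]
tool_rot: [0.001, 0.311, 0.951, 0.0]
force: [0.9, 0.7, 5.6]
finger_gap: 0.0094
```

```bash
python3 tq.py 8
```

```text
14.5 Mz [ 0.088  0.02   0.02   0.063  0.033 -0.004 -0.012 -0.026] mean 0.0228 yaw 143.801 F [0.97 0.46 5.33] [ 0.483  -0.1538  0.0849] tau6 [ 0.075 -0.    -0.005  0.01   0.013  0.014  0.014  0.014] 0.01
```

{"name": "play_rows", "arguments": {"moves": [{"slide": [0, -0.1, 0], "turn": -1.5}, {"slide": [0, -0.1, 0], "turn": -3}, {"slide": [-0.1, -0.1, 0], "turn": -4.5}, {"slide": [-0.1, -0.1, 0], "turn": -6}, {"slide": [-0.1, -0.1, 0], "turn": -6.8}, {"slide": [-0.1, -0.1, 0], "turn": -6.8}]}}

```text
clock: 15.1
eef_pos: [0.483, -0.154, 0.0849]
tool_rot: [0.001, 0.367, 0.93, 0.0]
force: [1.7, 0.4, 4.3]
finger_gap: 0.01
```

```bash
python3 tq.py 3
```

```text
15.2 Mz [0.082 0.067 0.061] mean 0.07 yaw 136.997 F [1.1  0.59 5.26] [ 0.483  -0.154   0.0849] tau6 [0.097 0.055 0.046] 0.0099
```

{"name": "play_rows", "arguments": {"moves": [{"slide": [0, 0, 0], "turn": -1}, {"slide": [0, 0, 0], "turn": -2}, {"slide": [0, 0, 0], "turn": -2}]}}

```text
clock: 15.5
eef_pos: [0.483, -0.154, 0.0849]
tool_rot: [0.001, 0.383, 0.924, 0.0]
force: [1.0, 0.6, 4.9]
finger_gap: 0.0097
```

```bash
python3 tq.py 3
```

```text
15.6 Mz [0.049 0.086 0.04 ] mean 0.0583 yaw 134.997 F [1.16 0.75 5.06] [ 0.483  -0.154   0.0849] tau6 [0.107 0.057 0.045] 0.0097
```

{"name": "play_rows", "arguments": {"moves": [{"slide": [0, -0.1, 0], "turn": -1}, {"slide": [0, -0.1, 0], "turn": -2}, {"slide": [0, -0.1, 0], "turn": -2}, {"slide": [0, -0.1, 0], "turn": -2}]}}

```text
clock: 16.0
eef_pos: [0.483, -0.154, 0.0849]
tool_rot: [0.001, 0.399, 0.917, 0.0]
force: [0.9, 0.5, 5.3]
finger_gap: 0.0101
```

```bash
python3 tq.py 2
```

```text
16.05 Mz [0.027 0.038] mean 0.0326 yaw 133.001 F [0.81 0.96 5.26] [ 0.483  -0.154   0.0849] tau6 [0.045 0.043] 0.0096
```

{"name": "play_rows", "arguments": {"moves": [{"slide": [0, 0, 0], "turn": -1}, {"slide": [0, 0, 0], "turn": -2}, {"slide": [0, 0, 0], "turn": -2}, {"slide": [0, 0, 0], "turn": -2}]}}

```text
clock: 16.45
eef_pos: [0.483, -0.1541, 0.0849]
tool_rot: [0.001, 0.415, 0.91, 0.0]
force: [1.3, 0.4, 5.2]
finger_gap: 0.0099
```

```bash
python3 tq.py 2
```

```text
16.5 Mz [0.034 0.071] mean 0.0527 yaw 131.002 F [0.94 0.49 5.42] [ 0.483  -0.1541  0.0849] tau6 [0.045 0.043] 0.0099
```

{"name": "play_rows", "arguments": {"moves": [{"slide": [0, -0.1, 0], "turn": -0.8}, {"slide": [0, -0.1, 0], "turn": -1.5}, {"slide": [0, -0.1, 0], "turn": -1.5}, {"slide": [0, -0.1, 0], "turn": -1.5}]}}

```text
clock: 16.9
eef_pos: [0.483, -0.1541, 0.0849]
tool_rot: [0.001, 0.427, 0.904, 0.0]
force: [0.8, 1.1, 5.5]
finger_gap: 0.0099
```

```bash
python3 tq.py 1
```

```text
16.9 Mz [0.084] mean 0.0839 yaw 129.499 F [0.78 1.12 5.5 ] [ 0.483  -0.1541  0.0849] tau6 [0.046] 0.0099
```

{"name": "play_rows", "arguments": {"moves": [{"slide": [0, 0, 0], "turn": -0.8}, {"slide": [0, 0, 0], "turn": -1.5}, {"slide": [0, 0, 0], "turn": -1.5}, {"slide": [0, 0, 0], "turn": -1.5}]}}

```text
clock: 17.3
eef_pos: [0.483, -0.1541, 0.0849]
tool_rot: [0.001, 0.438, 0.899, 0.0]
force: [1.5, 0.1, 5.2]
finger_gap: 0.0101
```

```bash
python3 tq.py 1
```

```text
17.3 Mz [0.039] mean 0.0389 yaw 128.001 F [1.51 0.14 5.18] [ 0.483  -0.1541  0.0849] tau6 [0.046] 0.0101
```

{"name": "play_rows", "arguments": {"moves": [{"slide": [-0.1, 0, 0], "turn": -1}, {"slide": [-0.1, 0, 0], "turn": -2}, {"slide": [-0.1, 0, 0], "turn": -2}, {"slide": [-0.1, 0, 0], "turn": -2}]}}

```text
clock: 17.7
eef_pos: [0.4829, -0.1541, 0.0849]
tool_rot: [0.001, 0.454, 0.891, 0.0]
force: [1.1, 0.9, 4.8]
finger_gap: 0.0099
```

```bash
python3 tq.py 1
```

```text
17.7 Mz [0.037] mean 0.0368 yaw 125.998 F [1.08 0.88 4.75] [ 0.4829 -0.1541  0.0849] tau6 [0.045] 0.0099
```

{"name": "play_rows", "arguments": {"moves": [{"slide": [0, 0, 0], "turn": -0.8}, {"slide": [0, 0, 0], "turn": -1.5}, {"slide": [0, 0, 0], "turn": -1.5}, {"slide": [0, 0, 0], "turn": -1.5}]}}

```text
clock: 18.1
eef_pos: [0.4829, -0.1541, 0.0849]
tool_rot: [0.001, 0.466, 0.885, 0.0]
force: [0.8, 0.7, 5.0]
finger_gap: 0.01
```

```bash
python3 tq.py 1
```

```text
18.1 Mz [0.087] mean 0.0873 yaw 124.504 F [0.82 0.68 5.03] [ 0.4829 -0.1541  0.0849] tau6 [0.046] 0.01
```

{"name": "play_rows", "arguments": {"moves": [{"slide": [-0.1, -0.1, 0], "turn": -1}, {"slide": [-0.1, -0.1, 0], "turn": -2}, {"slide": [-0.1, -0.1, 0], "turn": -2}, {"slide": [-0.1, -0.1, 0], "turn": -2}]}}

```text
clock: 18.5
eef_pos: [0.4829, -0.1542, 0.0849]
tool_rot: [0.001, 0.481, 0.877, 0.0]
force: [1.3, 0.7, 4.4]
finger_gap: 0.0096
```

```bash
python3 tq.py 1
```

```text
18.5 Mz [0.035] mean 0.0348 yaw 122.498 F [1.34 0.66 4.4 ] [ 0.4829 -0.1542  0.0849] tau6 [0.045] 0.0096
```

{"name": "play_rows", "arguments": {"moves": [{"slide": [0, 0, 0], "turn": -0.8}, {"slide": [0, 0, 0], "turn": -1.5}, {"slide": [0, 0, 0], "turn": -1.5}, {"slide": [0, 0, 0], "turn": -1.5}]}}

```text
clock: 18.9
eef_pos: [0.4829, -0.1542, 0.0849]
tool_rot: [0.001, 0.492, 0.87, 0.0]
force: [0.1, 0.8, 4.8]
finger_gap: 0.0099
```

```bash
python3 tq.py 1
```

```text
18.9 Mz [0.024] mean 0.0241 yaw 121.001 F [0.15 0.82 4.83] [ 0.4829 -0.1542  0.0849] tau6 [0.046] 0.0099
```

{"name": "play_rows", "arguments": {"moves": [{"slide": [-0.1, -0.1, 0], "turn": -1}, {"slide": [-0.1, -0.1, 0], "turn": -2}, {"slide": [-0.1, -0.1, 0], "turn": -2}, {"slide": [-0.1, -0.1, 0], "turn": -2}]}}

```text
clock: 19.3
eef_pos: [0.4828, -0.1543, 0.0849]
tool_rot: [0.001, 0.508, 0.862, 0.0]
force: [0.2, 0.7, 6.2]
finger_gap: 0.0098
```

```bash
python3 tq.py 1
```

```text
19.3 Mz [0.019] mean 0.0193 yaw 118.999 F [0.21 0.74 6.2 ] [ 0.4828 -0.1543  0.0849] tau6 [0.045] 0.0098
```

{"name": "play_rows", "arguments": {"moves": [{"slide": [0, 0, 0], "turn": -0.8}, {"slide": [0, 0, 0], "turn": -1.5}, {"slide": [0, 0, 0], "turn": -1.5}, {"slide": [0, 0, 0], "turn": -1.5}]}}

```text
clock: 19.7
eef_pos: [0.4828, -0.1543, 0.0849]
tool_rot: [0.001, 0.519, 0.855, 0.0]
force: [0.3, 1.1, 4.9]
finger_gap: 0.0097
```

```bash
python3 tq.py 1
```

```text
19.7 Mz [-0.033] mean -0.0334 yaw 117.498 F [0.3  1.12 4.86] [ 0.4828 -0.1543  0.0849] tau6 [0.046] 0.0097
```

{"name": "play_rows", "arguments": {"moves": [{"slide": [-0.1, 0, 0], "turn": -1}, {"slide": [-0.1, 0, 0], "turn": -2}, {"slide": [-0.1, 0, 0], "turn": -2}, {"slide": [-0.1, 0, 0], "turn": -2}]}}

```text
clock: 20.1
eef_pos: [0.4827, -0.1543, 0.0849]
tool_rot: [0.001, 0.534, 0.846, 0.0]
force: [2.1, 1.0, 5.0]
finger_gap: 0.0099
```

```bash
python3 tq.py 1
```

```text
20.1 Mz [0.051] mean 0.051 yaw 115.48 F [2.13 1.   4.99] [ 0.4827 -0.1543  0.0849] tau6 [0.045] 0.0099
```

{"name": "play_rows", "arguments": {"moves": [{"slide": [0, 0, 0], "turn": -0.8}, {"slide": [0, 0, 0], "turn": -1.5}, {"slide": [0, 0, 0], "turn": -1.5}, {"slide": [0, 0, 0], "turn": -1.5}]}}

```text
clock: 20.5
eef_pos: [0.4827, -0.1543, 0.0849]
tool_rot: [0.001, 0.545, 0.839, 0.0]
force: [1.6, 1.1, 5.7]
finger_gap: 0.0099
```

```bash
python3 tq.py 1
```

```text
20.5 Mz [0.014] mean 0.0145 yaw 113.983 F [1.6  1.07 5.69] [ 0.4827 -0.1543  0.0849] tau6 [0.046] 0.0099
```

{"name": "play_rows", "arguments": {"moves": [{"slide": [-0.1, -0.1, 0], "turn": -1}, {"slide": [-0.1, -0.1, 0], "turn": -2}, {"slide": [-0.1, -0.1, 0], "turn": -2}, {"slide": [-0.1, -0.1, 0], "turn": -2}]}}

```text
clock: 20.9
eef_pos: [0.4827, -0.1544, 0.0849]
tool_rot: [0.001, 0.559, 0.829, 0.0]
force: [1.5, 1.2, 3.6]
finger_gap: 0.0102
```

```bash
python3 tq.py 1
```

```text
20.9 Mz [0.015] mean 0.0149 yaw 111.979 F [1.46 1.18 3.59] [ 0.4827 -0.1544  0.0849] tau6 [0.045] 0.0102
```

{"name": "play_rows", "arguments": {"moves": [{"slide": [0, 0, 0], "turn": -0.8}, {"slide": [0, 0, 0], "turn": -1.5}, {"slide": [0, 0, 0], "turn": -1.5}, {"slide": [0, 0, 0], "turn": -1.5}]}}

```text
clock: 21.3
eef_pos: [0.4826, -0.1544, 0.0849]
tool_rot: [0.001, 0.57, 0.822, 0.0]
force: [1.4, 0.6, 5.2]
finger_gap: 0.0101
```

```bash
python3 tq.py 1
```

```text
21.3 Mz [0.021] mean 0.0215 yaw 110.478 F [1.42 0.61 5.23] [ 0.4826 -0.1544  0.0849] tau6 [0.046] 0.0101
```

{"name": "play_rows", "arguments": {"moves": [{"slide": [-0.1, 0, 0], "turn": -1}, {"slide": [-0.1, 0, 0], "turn": -2}, {"slide": [-0.1, 0, 0], "turn": -2}, {"slide": [-0.1, 0, 0], "turn": -2}]}}

```text
clock: 21.7
eef_pos: [0.4826, -0.1544, 0.0849]
tool_rot: [0.001, 0.584, 0.811, 0.0]
force: [2.3, 1.2, 5.0]
finger_gap: 0.0098
```

```bash
python3 tq.py 1
```

```text
21.7 Mz [0.053] mean 0.0529 yaw 108.47 F [2.29 1.18 5.04] [ 0.4826 -0.1544  0.0849] tau6 [0.045] 0.0098
```

{"name": "play_rows", "arguments": {"moves": [{"slide": [0, 0, 0], "turn": -0.8}, {"slide": [0, 0, 0], "turn": -1.5}, {"slide": [0, 0, 0], "turn": -1.5}, {"slide": [0, 0, 0], "turn": -1.5}]}}

```text
clock: 22.1
eef_pos: [0.4825, -0.1545, 0.0849]
tool_rot: [0.001, 0.595, 0.804, 0.0]
force: [1.2, 1.2, 4.9]
finger_gap: 0.0098
```

Run:
```python
from h import *
exec(open("tq.py").read().replace("int(sys.argv[1]) if len(sys.argv)>1 else 6","1"))
im=vision.snapshot("scene")[150:250,320:430];cv2.imwrite("pics/s13.png",cv2.convertScaleAbs(cv2.resize(im,None,fx=6,fy=6,interpolation=cv2.INTER_CUBIC),alpha=1.8))
```

```text
22.1 Mz [0.111] mean 0.1105 yaw 106.976 F [1.24 1.16 4.86] [ 0.4825 -0.1545  0.0849] tau6 [0.081] 0.0098
```

View pics/s13.png

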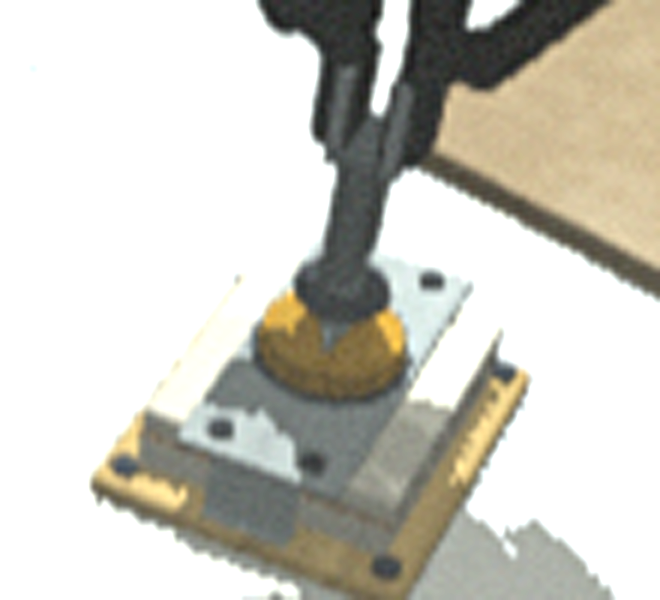

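{"name": "play_rows", "arguments": {"moves": [{"slide": [0, 0, 0], "turn": -0.5}, {"slide": [0, 0, 0], "turn": -1}, {"slide": [0, 0, 0], "turn": -1}]}}

```text
clock: 22.45
eef_pos: [0.4825, -0.1545, 0.0849]
tool_rot: [0.001, 0.602, 0.799, 0.0]
force: [1.4, 0.9, 5.2]
finger_gap: 0.01
```

```bash
python3 tq.py 4
```

```text
22.6 Mz [0.146 0.127 0.146 0.084] mean 0.1259 yaw 105.983 F [1.58 0.8  5.47] [ 0.4825 -0.1545  0.0849] tau6 [0.152 0.127 0.121 0.12 ] 0.0101
```

{"name": "play_rows", "arguments": {"moves": [{"slide": [0, 0, 0], "turn": -0.7}, {"slide": [0, 0, 0], "turn": -1.4}, {"slide": [0, 0, 0], "turn": -2}, {"slide": [0, 0, 0], "turn": -2}]}}

```text
clock: 23.0
eef_pos: [0.4825, -0.1545, 0.0849]
tool_rot: [0.001, 0.616, 0.788, 0.0]
force: [1.9, 1.1, 5.3]
finger_gap: 0.0096
```

```bash
python3 tq.py 4
```

```text
23.15 Mz [0.222 0.188 0.24  0.168] mean 0.2044 yaw 104.001 F [1.63 0.77 5.  ] [ 0.4825 -0.1545  0.0849] tau6 [0.243 0.214 0.207 0.206] 0.0099
```

Torque is at about 0.205 N m and rises steadily by 0.04 N m per degree, so the cam is on its stop. I'll add a little for margin and hold.

{"name": "play_rows", "arguments": {"moves": [{"slide": [0, 0, 0], "turn": -0.6}, {"slide": [0, 0, 0], "turn": -1.2}, {"slide": [0, 0, 0], "turn": -1.8}, {"slide": [0, 0, 0], "turn": -1.8}, {"slide": [0, 0, 0], "turn": -1.8}, {"slide": [0, 0, 0], "turn": -1.8}, {"slide": [0, 0, 0], "turn": -1.8}]}}

```text
clock: 23.85
eef_pos: [0.4825, -0.1545, 0.0849]
tool_rot: [0.001, 0.628, 0.778, 0.0]
force: [1.2, -0.0, 4.5]
finger_gap: 0.0098
```

```bash
python3 tq.py 5
```

```text
24.05 Mz [0.299 0.311 0.231 0.281 0.265] mean 0.2772 yaw 102.221 F [1.35 0.23 5.11] [ 0.4825 -0.1545  0.0849] tau6 [0.29 0.29 0.29 0.29 0.29] 0.0092
```

{"name": "play_rows", "arguments": {"moves": [{"slide": [0, 0, 0], "turn": 2}, {"slide": [0, 0, 0], "turn": 4}, {"slide": [0, 0, 0], "turn": 6}, {"slide": [0.1, 0, 0], "turn": 8}, {"slide": [0.1, 0, 0], "turn": 9.5}, {"slide": [0.1, 0, 0], "turn": 9.5}]}}

```text
clock: 24.65
eef_pos: [0.4825, -0.1545, 0.0849]
tool_rot: [0.001, 0.561, 0.828, 0.0]
force: [0.7, 1.0, 5.5]
finger_gap: 0.0099
```

```bash
python3 tq.py 4
```

```text
24.8 Mz [-0.045 -0.052  0.007 -0.038] mean -0.0319 yaw 111.669 F [1.14 0.28 5.58] [ 0.4824 -0.1545  0.0848] tau6 [-0.116 -0.04  -0.022 -0.019] 0.0098
```

{"name": "play_rows", "arguments": {"moves": [{"slide": [0, 0, 0.8], "turn": -1}, {"slide": [0, 0, 1.6], "turn": -1}, {"slide": [0, 0, 1.6], "turn": -1}, {"slide": [0, 0, 3], "turn": -1}, {"slide": [0, 0, 5], "turn": -1}, {"slide": [0, 0, 8], "turn": -1}, {"slide": [0, 0, 14], "turn": -1}, {"slide": [0, 0, 24], "turn": -1}, {"slide": [0, 0, 40], "turn": -1}, {"slide": [0, 0, 60], "turn": -1}]}}

```text
clock: 25.8
eef_pos: [0.481, -0.1543, 0.1449]
tool_rot: [-0.001, 0.569, 0.823, -0.001]
force: [1.4, 0.0, -0.9]
finger_gap: 0.0099
```

{"name": "play_rows", "arguments": {"moves": [{"slide": [0, 0, 5], "turn": 0}, {"slide": [0, 0, 5], "turn": 0}, {"slide": [0, 0, 5], "turn": 0}], "squeeze": 50}}

```text
clock: 26.1
eef_pos: [0.4814, -0.1542, 0.1488]
tool_rot: [-0.0, 0.569, 0.823, -0.0]
force: [0.0, 0.2, -1.5]
finger_gap: 0.0098
```

Run:
```python
from st import *
st()
im=vision.snapshot("scene")[120:250,300:430];cv2.imwrite("pics/s14.png",cv2.convertScaleAbs(cv2.resize(im,None,fx=5,fy=4.5,interpolation=cv2.INTER_CUBIC),alpha=1.8))
im=vision.snapshot("wrist")[80:330,150:410];cv2.imwrite("pics/w14.png",cv2.convertScaleAbs(cv2.resize(im,None,fx=2.4,fy=2.4,interpolation=cv2.INTER_CUBIC),alpha=1.6))
```

```text
26.1 [ 0.4814 -0.1542  0.1488] [ 0.03  0.23 -1.51] [-0.031  0.006 -0.013] 0.0098 110.68 [ 0.001  0.01   0.014 -0.001 -0.001 -0.   ]
```

View pics/s14.png

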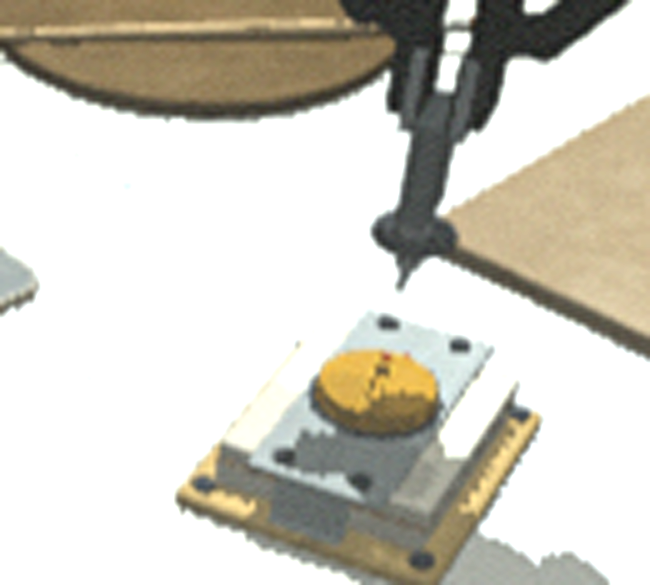

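View pics/w14.png

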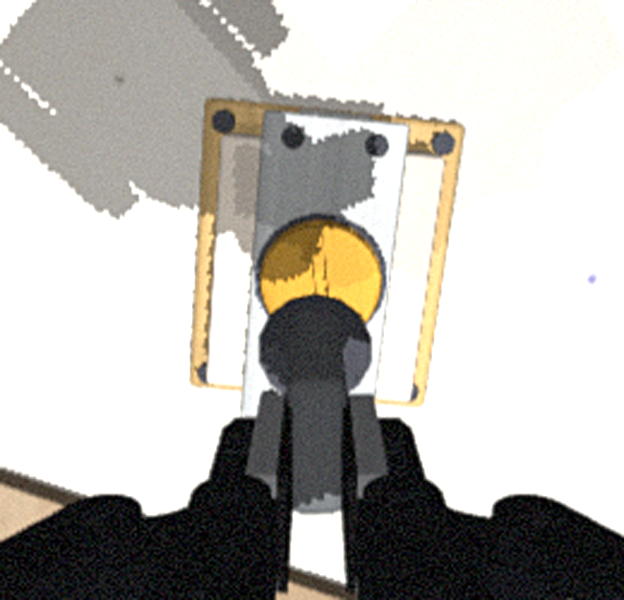

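{"name": "play_rows", "arguments": {"moves": [{"slide": [4, 12, 0], "turn": 6}, {"slide": [10, 38, 0], "turn": 14}, {"slide": [18, 72, 0], "turn": 22.5}, {"slide": [26, 106, 0], "turn": 31}, {"slide": [35, 140, 0], "turn": 39.5}, {"slide": [43, 174, 0], "turn": 48}, {"slide": [51, 206, 0], "turn": 56.5}, {"slide": [58, 234, 0], "turn": 65}, {"slide": [63, 254, 0], "turn": 73.5}, {"slide": [64.5, 260, 0], "turn": 80}]}}

```text
clock: 27.2
eef_pos: [0.5459, 0.1076, 0.1481]
tool_rot: [-0.001, -0.097, 0.995, 0.0]
force: [-0.6, 0.1, -1.6]
finger_gap: 0.01
```

{"name": "play_rows", "arguments": {"moves": [{"slide": [0, 0, 0], "turn": 6}, {"slide": [0, 0, 0], "turn": 11}, {"slide": [0, 0, 0], "turn": 11}, {"slide": [0, 0, 0], "turn": 11}, {"slide": [0, 0, 0], "turn": 11}]}}

```text
clock: 27.7
eef_pos: [0.5461, 0.1056, 0.1489]
tool_rot: [-0.0, -0.187, 0.982, 0.0]
force: [-0.5, -0.5, -1.1]
finger_gap: 0.0097
```

Run:
```python
from st import *
st()
W=P(vision.camera_info("wrist"));np.save("W15.npy",W)
im=vision.snapshot("wrist");cv2.imwrite("pics/w15f.png",im);im=im[100:260,200:360];cv2.imwrite("pics/w15.png",cv2.convertScaleAbs(cv2.resize(im,None,fx=3.75,fy=3.75,interpolation=cv2.INTER_CUBIC),alpha=1.8))
im=vision.snapshot("scene")[100:280,180:320];cv2.imwrite("pics/s15.png",cv2.convertScaleAbs(cv2.resize(im,None,fx=4,fy=3.3,interpolation=cv2.INTER_CUBIC),alpha=2.2))
```

```text
27.7 [0.5461 0.1056 0.1489] [-0.48 -0.47 -1.12] [ 0.006 -0.078  0.03 ] 0.0097 201.6 [ 0.    -0.003 -0.005  0.    -0.    -0.007]
```

View pics/w15.png

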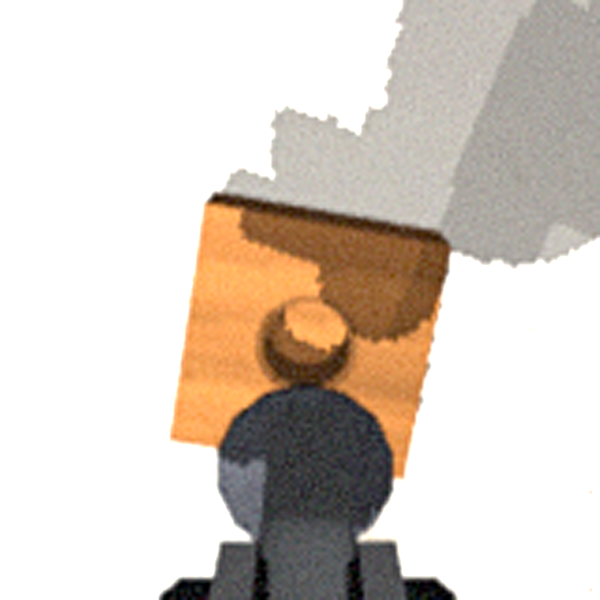

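View pics/s15.png

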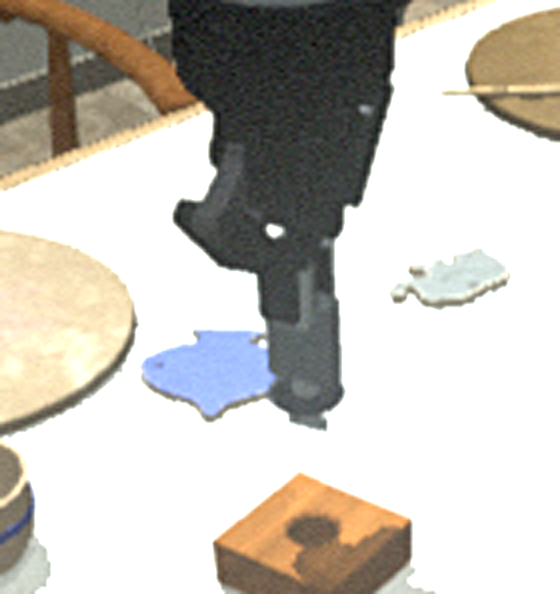

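Run:
```python
from h import *
W=np.load("W15.npy");c=lambda x,y:(x/3.75+200,y/3.75+100)
print("hole",onz(W,c(306,341),.034))
st=[onz(W,c(*p),.034) for p in [(206,206),(447,243),(404,476),(172,438)]];print("stand",np.mean(st,0),np.round(st,4).tolist())
# collar top ring centre at key z
r=175/2; print("collar",onz(W,c(306.5,386+r*0.97),.1489-.040+.026)-[.5461,.1056])
```

```text
hole [0.54364734 0.10476326]
stand [0.54430187 0.10536758] [[0.5205, 0.0683], [0.5065, 0.1288], [0.5686, 0.1432], [0.5816, 0.0812]]
collar [-0.00179054 -0.00027611]
```

{"name": "play_rows", "arguments": {"moves": [{"slide": [-0.3, 0, -15], "turn": 0}, {"slide": [-0.3, 0, -35], "turn": 0}, {"slide": [-0.3, 0, -50], "turn": 0}, {"slide": [-0.3, 0, -60], "turn": 0}, {"slide": [-0.3, 0, -66], "turn": 0}, {"slide": [-0.3, 0, -70], "turn": 0}, {"slide": [-0.3, 0, -74], "turn": 0}, {"slide": [-0.3, 0, -78], "turn": 0}, {"slide": [-0.3, 0, -80], "turn": 0}, {"slide": [-0.3, 0, -80], "turn": 0}]}}

```text
clock: 28.8
eef_pos: [0.546, 0.1057, 0.0692]
tool_rot: [-0.0, -0.188, 0.982, 0.0]
force: [1.1, 0.6, -0.5]
finger_gap: 0.0099
```

```bash
python3 st.py
```

```text
28.8 [0.546  0.1057 0.0692] [ 1.06  0.57 -0.53] [-0.012  0.039  0.061] 0.0099 201.68 [-0.    -0.006 -0.005  0.001  0.004  0.   ]
```

Tip is at about 29 mm, below the 34 mm mouth, with no contact force, so the blade is in the hole. I'll continue until it is home.

{"name": "play_rows", "arguments": {"moves": [{"slide": [0, 0, -3], "turn": 0}, {"slide": [0, 0, -6], "turn": 0}, {"slide": [0, 0, -9], "turn": 0}, {"slide": [0, 0, -12], "turn": 0}, {"slide": [0, 0, -14], "turn": 0}, {"slide": [0, 0, -15.5], "turn": 0}, {"slide": [0, 0, -15.5], "turn": 0}]}}

```text
clock: 29.5
eef_pos: [0.5459, 0.1057, 0.0535]
tool_rot: [-0.0, -0.188, 0.982, 0.0]
force: [-0.2, -0.9, -1.6]
finger_gap: 0.01
```

```bash
python3 st.py
```

```text
29.5 [0.5459 0.1057 0.0535] [-0.16 -0.93 -1.57] [ 0.049  0.079 -0.048] 0.01 201.68 [ 0.    -0.005 -0.003  0.     0.003  0.001]
```

{"name": "play_rows", "arguments": {"moves": [{"slide": [0, 0, -0.8], "turn": 0}, {"slide": [0, 0, -1.5], "turn": 0}, {"slide": [0, 0, -2.2], "turn": 0}, {"slide": [0, 0, -2.2], "turn": 0}]}}

```text
clock: 29.9
eef_pos: [0.5464, 0.1057, 0.0521]
tool_rot: [0.0, -0.188, 0.982, -0.0]
force: [-0.5, -0.2, 0.7]
finger_gap: 0.0098
```

```bash
python3 st.py
```

```text
29.9 [0.5464 0.1057 0.0521] [-0.53 -0.22  0.69] [ 0.005  0.179 -0.012] 0.0098 201.68 [ 0.    -0.002  0.001  0.002  0.001 -0.   ]
```

{"name": "play_rows", "arguments": {"moves": [{"slide": [0, 0, 0], "turn": 0}, {"slide": [0, 0, 0], "turn": 0}, {"slide": [0, 0, 0], "turn": 0}, {"slide": [0, 0, 0], "turn": 0}, {"slide": [0, 0, 0], "turn": 0}, {"slide": [0, 0, 0], "turn": 0}], "fingers": 0.4}}

```text
clock: 30.5
eef_pos: [0.546, 0.1057, 0.0516]
tool_rot: [-0.0, -0.188, 0.982, -0.0]
force: [-0.3, 0.2, -0.2]
finger_gap: 0.0598
```

{"name": "play_rows", "arguments": {"moves": [{"slide": [0, 0, 10], "turn": 0}, {"slide": [0, 0, 30], "turn": 0}, {"slide": [0, 0, 60], "turn": 0}, {"slide": [0, 0, 95], "turn": 0}, {"slide": [-10, 0, 120], "turn": 0}, {"slide": [-40, -10, 140], "turn": 0}, {"slide": [-70, -40, 150], "turn": 0}, {"slide": [-90, -70, 150], "turn": 0}, {"slide": [-90, -70, 150], "turn": 0}]}}

```text
clock: 31.4
eef_pos: [0.4549, 0.0338, 0.2032]
tool_rot: [0.001, -0.187, 0.982, -0.001]
force: [0.7, -0.3, 0.0]
finger_gap: 0.0599
```

Run:
```python
from st import *
st()
for n in("scene","top","wrist"): cv2.imwrite(f"pics/{n}_end.png",vision.snapshot(n))
W=P(vision.camera_info("wrist"));np.save("W16.npy",W)
im=cv2.imread("pics/scene_end.png")[150:300,130:430];cv2.imwrite("pics/s16.png",cv2.convertScaleAbs(cv2.resize(im,None,fx=2.6,fy=2.6,interpolation=cv2.INTER_CUBIC),alpha=1.5))
```

```text
31.4 [0.4549 0.0338 0.2032] [ 0.65 -0.28  0.01] [-0.006 -0.017 -0.038] 0.0599 201.52 [ 0.037  0.056 -0.032  0.035 -0.034  0.042]
```

View pics/s16.png

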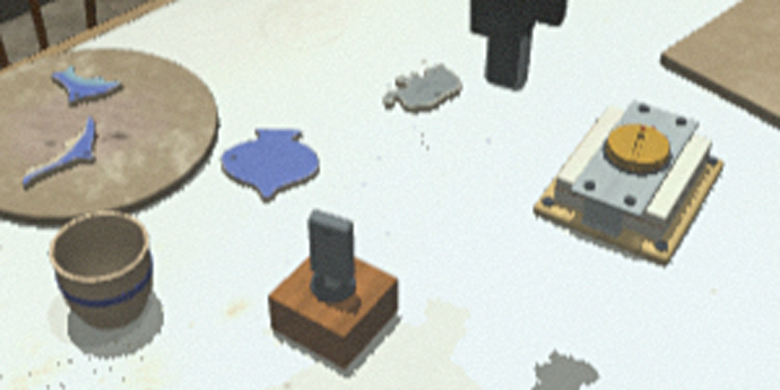

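View pics/wrist_end.png

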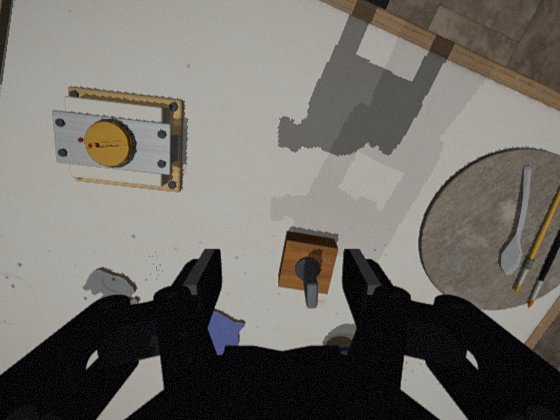

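Run:
```python
from h import *
im=cv2.imread("pics/wrist_end.png")
a=cv2.resize(im[95:195,50:190],None,fx=4,fy=4,interpolation=cv2.INTER_CUBIC)
s0=cv2.imread("pics/scene0.png");s1=cv2.imread("pics/scene_end.png")
b=np.hstack([cv2.resize(cv2.convertScaleAbs(s[225:295,225:295],alpha=1.8),None,fx=4,fy=4,interpolation=cv2.INTER_CUBIC) for s in(s0,s1)])
cv2.imwrite("pics/e1.png",np.vstack([a,cv2.resize(b,(560,280))]))
d=cv2.absdiff(cv2.GaussianBlur(s0,(5,5),0),cv2.GaussianBlur(s1,(5,5),0)).max(2)
for n,(x0,y0,x1,y1) in dict(cup=(148,230,192,280),fish=(212,196,255,230),eleph=(276,172,310,194),key=(245,228,270,270)).items(): print(n,d[y0:y1,x0:x1].mean().round(1),d[y0:y1,x0:x1].max())
```

```text
cup 6.6 12
fish 9.9 13
eleph 9.0 13
key 6.8 23
```

View pics/e1.png

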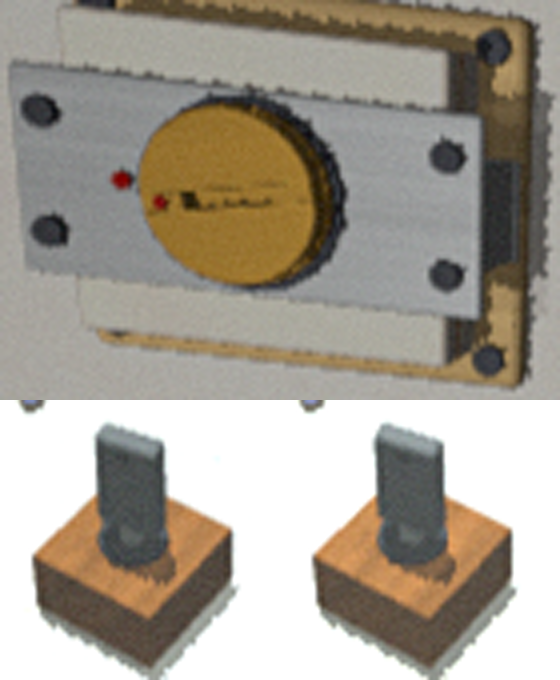

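```bash
python3 -c "
from rig import status,ticket
s=status.observe();print(s['clock'],s['force'].round(2));print(ticket.sign_off())"
```

```text
31.55 [-0.38 -0.14 -0.28]
the job is handed in; nothing more can be done
None
```

The cam is locked against its stop, the key is back upright and fully home in its stand, and I handed the job in at 31.55 s.

**Turning the cam:** I seated the blade on the slot floor with about 5 to 7 N and turned clockwise in small steps. The stop came after roughly 77° of tool turn, which puts the cam near 1.4 rad from the mould's x. I then raised the torque to about 0.28 N m and held it for more than 0.4 s. The highest reading was 0.31 N m, below the 0.45 N m limit. I backed the key off within the slot's play before lifting it out.

**Last checks:**
- **Key:** the tool height on seating (52.1 mm) matched the height at pick-up, contact force rose by about 2 N, and the before and after pictures of the key look the same.
- **Cam:** the red dot sits in its turned position near the mark on the strap. I judged this by eye and did not measure the final angle from the picture.
- **Cup, fish and elephant:** the scene pictures before and after show no sign of movement.
- **Robot:** the arm is clear of everything, with the wrist force near zero.

**Disagreements:**
- The finger gap read about 9.8 mm on the 12 mm grip.
- The pictures showed the fingertips about 30 mm higher than the stated tool point. I raised and re-gripped once because of this, and the hold was solid throughout.

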